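Fold out the drying hook and hang the slide rack

ROBOT

A 6-joint arm with a two-finger parallel gripper is mounted at the origin on the work surface. World frame = base frame: x ahead of the robot, y to its left, z up, the work surface at z = 0. Lengths are in m, angles in degrees, forces in N, time in s.
With the tool pointing down it reaches from about 0.15 to 0.775 m from the base axis. Payload 6.1 kg.
Tool frame: the origin (TCP) lies at the very end of the fingers, on their centre line; the grasp point (between the pads) lies env.grip_point_offset behind it (env.grip_point_offset is the distance from the TCP to the grasp point, in m); x points along the fingers, y is the direction in which the jaws open and shut, and the axes are right-handed (so a half turn about x gives the same grasp; the last joint's range is limited). The gripper opens to 85 mm and grips with 20 to 120 N. Pads are 22 mm wide; open, the fingers measure 114 mm over their backs; the gripper's body (76 mm by 85 mm) begins 54 mm behind the grasp point. The pads swing forward as they close: fully open they stand 13 mm farther back than shut.
Start: joints at [-67.151, 7.208, -2.269, 80.523, 0, 90], TCP at [0.204, -0.484, 0.194] pointing down, gripper open.
Joint ranges: [-155.77, 155.77], [-54.66, 111.73], [-72.52, 77.12], [-102.08, 115.82], [-83.92, 84.16], [-180, 180]. Speed limits (degrees/s): [136.94, 136.94, 172.46, 180, 180, 180].

INTERFACE

Orientations are given as a 3x3 rotation matrix whose columns are the frame's x, y, z axes.
In Python, from cell import env, optics gives the robot as it stands.
- The arm moves only by the tool play_rows, never from a script. Its argument "series" is a list that holds one entry, the list of rows, each a list of 5 numbers: the closure, from 0 (fully open) to 1 (shut), then the shift along the tool's x, y, z in m, then the turn about the tool's x in rad. In form: [[[gripper, x, y, z, turn], ...]]. A call has 1 to 8 rows; each row is the pose to reach, as a shift and turn from the pose measured when the call began, along the tool's axes at that moment; what a row does not reach only later rows make up. A row lasts 1/10 s, in which the tool goes at most 50 mm and 8.59 degrees, less where a joint would pass 70% of its speed; a pose out of reach is approached as far as the arm can. A call with a gripper value outside its range is refused whole. The fingers move at their own pace and stop on an object; "force" is the grip in N (left out, the last holds). Time passes only in rows, so rows that repeat a pose let the fingers close. It gives the time, the measured TCP pose, the force and the opening at its end, in the units of the state.
- env.read_state(): the state, without advancing time (a new reading comes with each control period).
- optics.snapshot(name): name is "scene" or "side" or "wrist"; returns a dict with "color" (384x512x3 uint8, blue, green, red), "fx", "fy", "cx", "cy" (pixels), "T" (4x4, takes a point from camera to world coordinates). Camera axes: x right, y up, looking along -z (the intrinsics and any distortion apply to the point x, -y, -z); pixel columns grow to the right and rows downward; lengths in m; the calibration is good to about 2 mm. A picture is of the moment at which its call begins. There is no depth.
- env.hand_in(): hands the job in, once; it reports no verdict.
The state is a dict: "clock": time; "qpos": joint angles; "joint_vel": joint speeds; "tau": joint torques, N m; "ee_pos": TCP position; "tcp_rot": TCP orientation; "ft_force": force on the tool from outside, world axes, zero at the start; "wrist_torque": the same for the moment, N m; "finger_gap": opening from 0.0 (shut) to 1.0 (fully open).
Only numpy, scipy, OpenCV 4.12 (cv2) and the standard library are available. Lean on these libraries where they do the work, as an engineer would, in place of code of your own. Each camera call takes 0.05 s, during which the arm holds its last target.

TASK

Hang the slide rack up to drip dry: swing the folded hook out from the tiled upstand and press it, steadily but not hard, past its stiff last few degrees until it is fully home, then thread the rack's wire bail over the hook's upturned end, feel it down into the groove of the sleeve without forcing it, and let it hang there by itself. Keep the rack upright and leave the jar, dropper bottle and beaker where they stand.

Things in the scene. Friction and masses are not known exactly. Their poses are not given: they have to be found in the camera images.
- upstand: Fixed tiled wall on the bench, 270 mm long (x), 30 thick (y 0 to +30), 195 tall; pose varies. Origin on the bench under the middle of its face; z up; -y points out of the face, where the hook opens. A fixed drip tray 160 x 140 x 14 mm lies before it, centred at x -50, y -75 mm.
- hook_pin (a point): Point on the hook's vertical hinge axis, at the rod's axis: upstand x -50, y -20, z 190 mm. From folded (along upstand +x; starts 0 to 0.3 rad out) it swings clockwise from above by 1.571 rad to its stop, along upstand -y. 1.5 N at its end moves it; the last 0.14 rad is a stiff taper, 8 to 10 N, then the stop. It stays where left. Over 20 N at the stop bends it; 6 mm past square spoils it.
- hook_prong (a point): Point on the hook's upturned end, an upright steel pin of 10 mm diameter, 100 mm out from the hinge axis, reaching 53 mm above the rod's axis (48 mm above the wall's top). This point is 33 mm above the rod's axis, 223 mm above the bench. Pinch it from above (it turns between the fingers) or push it from behind, over the wall.
- hook_seat (a point): Point on the axis of the hook's 10 mm rod, 55 mm out from the hinge; x points out to the upturned end, z up. A round sleeve (24 mm diameter, 63 long) on the rod has one groove, 11 mm wide, 7 deep, 29 from its outer end to the groove's middle, which lies within 10 mm of this point along the rod (clamped by hand). Wire middle above this point: about 9 mm in the groove, 16 on the sleeve.
- rack_tab (a point): Centre of the rack's black grip tab (16 mm along rack x, 10 along y, 42 tall), 176 mm above the rack's underside. Rack, 0.18 to 0.33 kg: grey tray 100 (x) x 60 (y) x 30 mm with glass slides to 47 mm high and an upright rigid wire bail. Pinch the tab from above along rack x, keeping the fingers clear of the hook's upturned end; 40 N of grip holds it.
- rack_bail (a point): Middle of the 8 mm wire at the shallow peak of the bail, under the tab: 154.5 mm above the rack's underside, 21.5 mm below the tab's centre. Rack axes: x along the bail, z up; hung, x is square to the hook. The opening below the peak is 86 mm wide and spans 47 to 150 mm above the underside. Over 20 N between rack and hook is too much.
- jar_mid (a point): Bystander: black jar, 60 mm diameter, 85 mm tall; point half-way up its axis. Leave it.
- dropper_mid (a point): Bystander: small amber dropper bottle, 34 mm diameter, 75 mm tall; point half-way up. Leave it.
- beaker_mid (a point): Bystander: glass beaker, 64 mm diameter, 70 mm tall; point half-way up. Leave it.
Things that resemble listed ones, but are neither listed nor needed, are in the scene too. There is more than one size of the part that bears rack_tab; the job needs the largest.

How it is judged:
By the outcome, as a careful person would: the job done as asked, in the order asked, and still so for the second after the job is handed in, with the robot touching nothing.
It also fails if it takes over 70 s, if anything falls off the work surface, if the arm or the gripper's body presses on something with over 40 N, if the wrist force passes 120 N, or if a joint passes its speed limit or range.

## Working session

There is one attempt and no reset: what is moved stays moved. The work goes in short steps, Python scripts to look and compute and a tool call to move; the robot and the scene stay as the last step left them, time stands still between calls to the robot, and variables do not carry over. Pictures are saved under pics/ and viewed, and the job is handed in when it is done.

Besides the shell and the picture viewer there is one more tool, called after "Emit:" as name(argument=value, ...) on one line, values as JSON. play_rows: Moves the arm, as the interface text tells. Its arguments: {"type":"object","properties":{"series":{"type":"array"},"force":{"type":"number"}},"required":["series"]}

```bash
ls; mkdir -p pics; python3 - <<'E'
from cell import env, optics
import cv2
s=env.read_state()
for k,v in s.items(): print(k,v)
print(env.grip_point_offset)
for n in("scene","side","wrist"):
    d=optics.snapshot(n); cv2.imwrite(f"pics/{n}0.png",d["color"]); print(n,{k:v for k,v in d.items() if k!="color"})
E
```

```text
pics
clock 0.0
qpos [-6.71519685e+01  7.24124230e+00 -2.32892378e+00  8.05243287e+01
 -2.32398462e-04  9.00010973e+01]
joint_vel [-0.043784   -0.04754028  0.03663886  0.0203227  -0.00998608 -0.0259325 ]
tau [ 4.46397707e-04 -4.35915184e+01  3.52925134e+01  1.72545039e-02
 -4.31831313e-05  1.28076434e-05]
ee_pos [ 0.20365891 -0.48335422  0.19370866]
tcp_rot [[-6.44119974e-04  3.88270078e-01 -9.21545404e-01]
 [ 1.51826610e-03 -9.21544153e-01 -3.88270612e-01]
 [-9.99998640e-01 -1.64924400e-03  4.08769968e-06]]
ft_force [-0.49325133 -0.41090045  0.08618185]
wrist_torque [-0.04964277  0.04368009  0.01915116]
finger_gap 1.0065763193187025
0.0187
scene {'fx': 369.0931352422638, 'fy': 369.0931352422638, 'cx': 254.75116748480173, 'cy': 193.5386195748618, 'T': array([[ 7.11093815e-01, -5.66061435e-01,  4.17037214e-01,
         8.95473148e-01],
       [ 7.03096891e-01,  5.72001597e-01, -4.22455838e-01,
        -4.35557056e-01],
       [ 5.90005345e-04,  5.93623302e-01,  8.04742833e-01,
         8.06244217e-01],
       [ 0.00000000e+00,  0.00000000e+00,  0.00000000e+00,
         1.00000000e+00]])}
side {'fx': 408.0657654066728, 'fy': 408.0657654066728, 'cx': 255.2061309099002, 'cy': 185.71269191212835, 'T': array([[ 0.99896037,  0.03860438, -0.0242461 ,  0.50537586],
       [-0.04213628,  0.57892701, -0.81428991, -0.93702143],
       [-0.01739844,  0.81446499,  0.57995179,  0.75620759],
       [ 0.        ,  0.        ,  0.        ,  1.        ]])}
wrist {'fx': 300.8875950851432, 'fy': 300.8875950851432, 'cx': 255.31494029609897, 'cy': 191.683458466419, 'T': array([[ 3.88060210e-01,  8.75716102e-01,  2.87281366e-01,
         2.78560800e-01],
       [-9.21633894e-01,  3.68891356e-01,  1.20458013e-01,
        -4.53052629e-01],
       [-4.88590504e-04, -3.11513206e-01,  9.50241698e-01,
         3.74528744e-01],
       [ 0.00000000e+00,  0.00000000e+00,  0.00000000e+00,
         1.00000000e+00]])}
```

View pics/scene0.png

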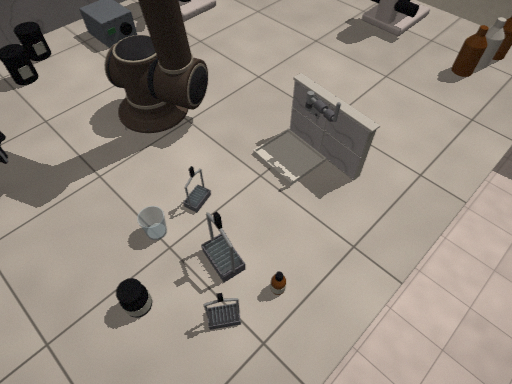

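View pics/side0.png

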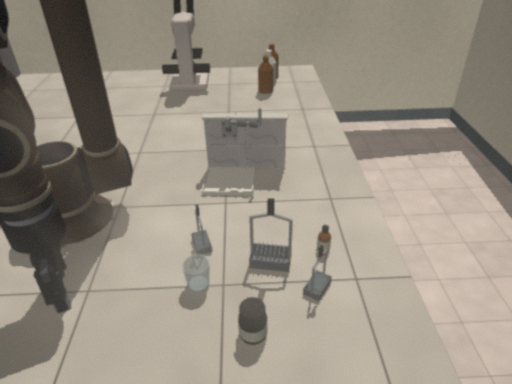

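View pics/wrist0.png

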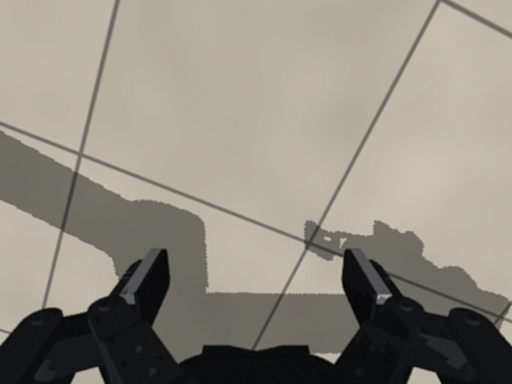

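The scene view shows three racks: the largest at scene (222,250) / side (270,240), and smaller ones at scene (197,195) and (223,313). The upstand is at scene (330,125) / side (245,140). Next I'll take close crops.

```bash
cat > h.py <<'E'
import numpy as np, cv2
from cell import env, optics
from scipy.optimize import least_squares
def crop(src,x0,y0,x1,y1,k,out):
    im=cv2.imread(src) if isinstance(src,str) else src
    c=cv2.resize(im[y0:y1,x0:x1],None,fx=k,fy=k,interpolation=cv2.INTER_CUBIC)
    for x in range((x0+9)//10*10,x1,10):
        cv2.line(c,((x-x0)*k,0),((x-x0)*k,6 if x%50 else 14),(0,0,255),1)
        if x%20==0: cv2.putText(c,str(x),((x-x0)*k-10,24),0,.35,(0,0,255),1)
    for y in range((y0+9)//10*10,y1,10):
        cv2.line(c,(0,(y-y0)*k),(6,(y-y0)*k),(0,0,255),1)
        if y%20==0: cv2.putText(c,str(y),(8,(y-y0)*k+4),0,.35,(0,0,255),1)
    cv2.imwrite(out,c)
CAM={'scene':dict(f=369.0931352422638,cx=254.75116748480173,cy=193.5386195748618,T=np.array([[ 7.11093815e-01, -5.66061435e-01,  4.17037214e-01,8.95473148e-01],[ 7.03096891e-01,  5.72001597e-01, -4.22455838e-01,-4.35557056e-01],[ 5.90005345e-04,  5.93623302e-01,  8.04742833e-01,8.06244217e-01],[0,0,0,1]])),
'side':dict(f=408.0657654066728,cx=255.2061309099002,cy=185.71269191212835,T=np.array([[ 0.99896037,  0.03860438, -0.0242461 ,  0.50537586],[-0.04213628,  0.57892701, -0.81428991, -0.93702143],[-0.01739844,  0.81446499,  0.57995179,  0.75620759],[0,0,0,1]]))}
def wcam(d): return dict(f=d['fx'],cx=d['cx'],cy=d['cy'],T=d['T'])
def proj(c,p):
    if isinstance(c,str): c=CAM[c]
    T=c['T']; q=T[:3,:3].T@(np.asarray(p)-T[:3,3]); return np.array([c['cx']+c['f']*q[0]/-q[2], c['cy']-c['f']*q[1]/-q[2]])
def ray(c,u,v):
    if isinstance(c,str): c=CAM[c]
    T=c['T']; d=T[:3,:3]@np.array([(u-c['cx'])/c['f'],-(v-c['cy'])/c['f'],-1]); return T[:3,3],d/np.linalg.norm(d)
def atz(c,u,v,z):
    o,d=ray(c,u,v); return o+d*(z-o[2])/d[2]
def tri(obs):
    A=np.zeros((3,3));b=np.zeros(3);R=[]
    for c,u,v in obs:
        o,d=ray(c,u,v);M=np.eye(3)-np.outer(d,d);A+=M;b+=M@o
    p=np.linalg.solve(A,b)
    return p,[np.round(proj(c,p)-[u,v],1) for c,u,v in obs]
E
python3 - <<'E'
from h import *
crop("pics/scene0.png",245,70,385,180,5,"pics/a1.png")
crop("pics/side0.png",195,100,295,200,6,"pics/a2.png")
crop("pics/scene0.png",175,195,295,285,6,"pics/a3.png")
crop("pics/side0.png",230,190,340,280,6,"pics/a4.png")
E
```

```text
(no output)
```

View pics/a1.png

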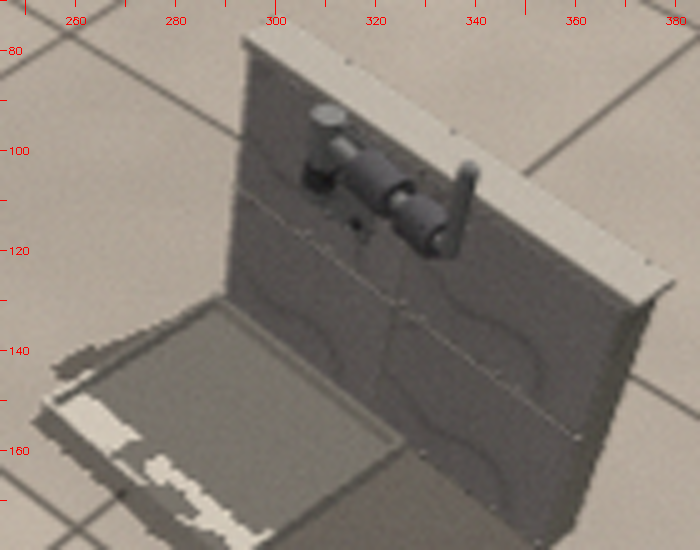

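View pics/a2.png

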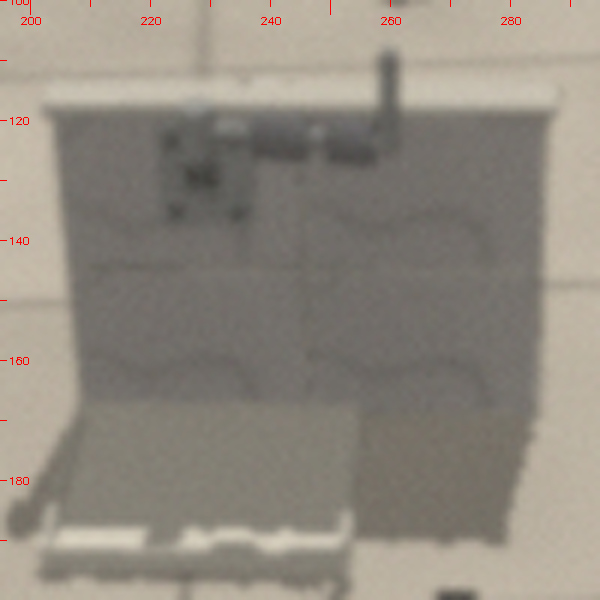

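View pics/a3.png

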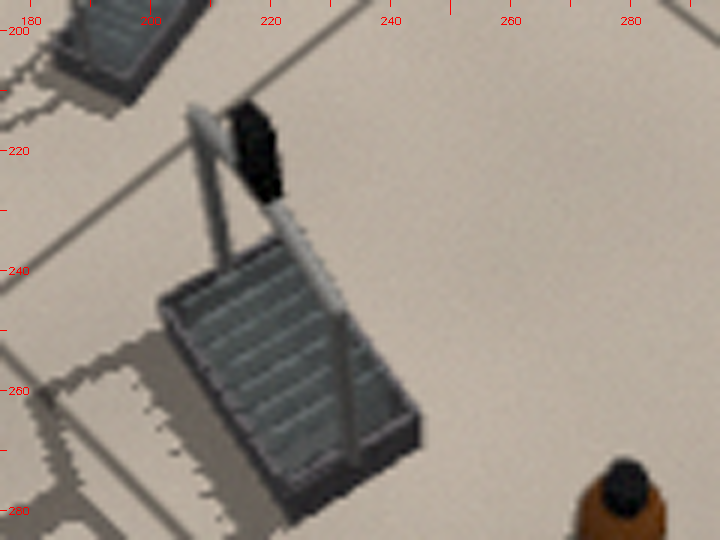

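View pics/a4.png

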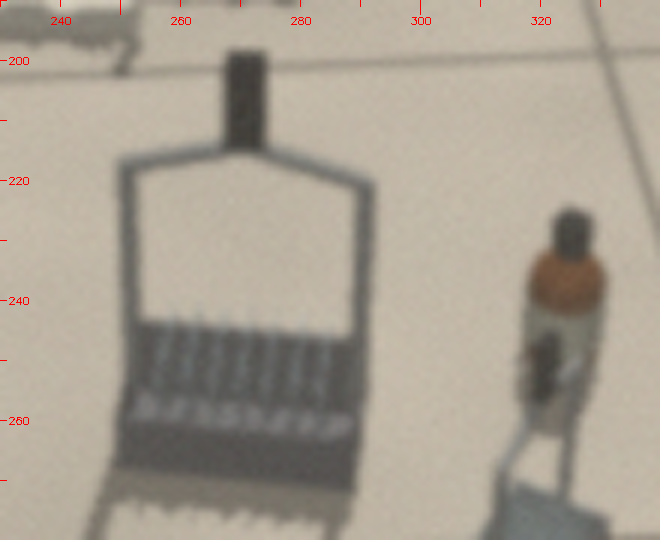

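```bash
python3 - <<'E'
from h import *
o=-0.5
def P(n,s,d):
    p,r=tri([('scene',s[0]+o,s[1]+o),('side',d[0]+o,d[1]+o)]); print(n,p.round(4),r); return p
P('prongtop',(338.7,102.5),(259.7,109))
P('hingetop',(310.5,93),(227.5,117))
fl=P('wallTFL',(293.5,78.5),(202.5,118.5))
fr=P('wallTFR',(373,130.5),(287,118.5))
e=fr-fl; print(np.linalg.norm(e),np.degrees(np.arctan2(e[1],e[0])))
for c,u,v in(('scene',293.5,78.5),('scene',373,130.5),('side',202.5,118.5),('side',287,118.5)): print(c,atz(c,u+o,v+o,.195).round(4))
P('tabtop',(216.2,212.5),(271.5,199)) 
P('tabbot/peak',(220.5,228.5),(271.5,215))
P('bailL',(208.5,215.5),(251.5,217.5))
P('bailR',(231.5,246),(291,221))
def fit():
    # upstand: x,y,yaw
    F=[('scene',294,79,(-.135,0,.195)),('scene',373,130.5,(.135,0,.195)),('side',202.5,118.5,(-.135,0,.195)),('side',287,118.5,(.135,0,.195)),
       ('scene',379.5,126.5,(.135,.03,.195)),('scene',310.5,100,(-.05,-.02,.19))]
    F=F[:5]
    F+=[('scene',291,129.5,(-.13,-.005,.014)),('scene',326.5,158,(.03,-.005,.014)),('scene',254,151,(-.13,-.145,.014))][1:]
    def res(q):
        c,s=np.cos(q[2]),np.sin(q[2]); R=np.array([[c,-s,0],[s,c,0],[0,0,1]])
        return np.concatenate([proj(f[0],R@np.array(f[3])+[q[0],q[1],0])-[f[1]+o,f[2]+o] for f in F])
    r=least_squares(res,[.5,-.1,0],loss='soft_l1'); print(r.x,np.degrees(r.x[2]),res(r.x).reshape(-1,2).round(1)); return r.x
fit()
E
```

```text
prongtop [0.5548 0.1866 0.2392] [array([0.1, 0.6]), array([-0.3, -0.4])]
hingetop [0.4582 0.2067 0.2047] [array([-0. , -0.4]), array([0.2, 0.3])]
wallTFL [0.3777 0.2354 0.1901] [array([0. , 0.2]), array([-0.1, -0.1])]
wallTFR [0.6421 0.2213 0.1868] [array([0. , 0.1]), array([-0.1, -0.1])]
0.2648313779209416 -3.0567351754407275
scene [0.3813 0.2305 0.195 ]
scene [0.6452 0.213  0.195 ]
side [0.3791 0.2244 0.195 ]
side [0.6403 0.2041 0.195 ]
tabtop [ 0.5606 -0.205   0.1999] [array([0.2, 1.2]), array([-0.7, -0.7])]
tabbot/peak [ 0.5638 -0.2026  0.1476] [array([-0.1, -0.8]), array([0.5, 0.5])]
bailL [ 0.5166 -0.1957  0.1373] [array([-0.1, -0.4]), array([0.3, 0.3])]
bailR [ 0.6072 -0.2123  0.137 ] [array([0. , 0.2]), array([-0.1, -0.1])]
[ 0.51217247  0.22123942 -0.08670146] -4.967627899826597 [[-0.9 -1.5]
 [-0.3  1. ]
 [-0.3 -1.2]
 [ 1.9 -0.9]
 [ 1.3 -0.7]
 [-0.   0.7]
 [-0.8 -0.3]]
```

Emit:
play_rows(series=[[[0,-0.05,0,0,0],[0,-0.1,0,0,-0.14],[0,-0.15,-0.03,-0.038,-0.28],[0,-0.16,-0.06,-0.076,-0.42],[0,-0.16,-0.09,-0.114,-0.56],[0,-0.16,-0.12,-0.152,-0.7],[0,-0.16,-0.15,-0.19,-0.84],[0,-0.16,-0.18,-0.228,-0.98]]])

```text
clock: 0.95
ee_pos: [0.3399, -0.2357, 0.3541]
tcp_rot: [[-0.0, 0.983, -0.186], [0.001, -0.186, -0.983], [-1.0, -0.0, -0.001]]
ft_force: [1.0, -0.6, -0.1]
finger_gap: 1.003
```

```bash
cat >> h.py <<'E'
def st(t=None,yaw=None):
    s=env.read_state(); R=np.array(s['tcp_rot']); p=np.array(s['ee_pos'])
    y=np.degrees(np.arctan2(R[1,1],R[0,1]))
    print('t',round(s['clock'],2),'p',p.round(4),'yaw',round(y,2),'F',np.round(s['ft_force'],2),'M',np.round(s['wrist_torque'],2),'gap',round(s['finger_gap'],3),'q',np.round(s['qpos'],1))
    if t is not None:
        print('shift',(R.T@(np.array(t)-p)).round(4), 'turn',None if yaw is None else round(np.radians(y-yaw),3))
    return s
E
python3 -c "
from h import *
st([.553,.175,.355],-5)"
```

```text
t 0.95 p [ 0.3399 -0.2357  0.3541] yaw -10.71 F [ 0.97 -0.57 -0.07] M [ 0.02 -0.05 -0.03] gap 1.003 q [-34.8  -1.7   8.7 100.4   0.   65.9]
shift [-0.0005  0.133  -0.4431] turn -0.1
```

Emit:
play_rows(series=[[[0,0,0.013,-0.044,-0.02],[0,0,0.026,-0.088,-0.04],[0,0,0.04,-0.132,-0.06],[0,0,0.053,-0.176,-0.08],[0,0,0.066,-0.22,-0.1],[0,0,0.08,-0.265,-0.1],[0,0,0.093,-0.31,-0.1],[0,0,0.106,-0.355,-0.1]]])

```text
clock: 1.75
ee_pos: [0.5105, 0.0954, 0.3543]
tcp_rot: [[-0.0, 0.996, -0.086], [0.001, -0.086, -0.996], [-1.0, -0.0, -0.001]]
ft_force: [1.9, -0.6, 0.7]
finger_gap: 0.995
```

Emit:
play_rows(series=[[[0,0,0.013,-0.044,0],[0,0,0.027,-0.088,0],[0,0,0.027,-0.088,0],[0,0,0.027,-0.088,0]]])

```text
clock: 2.15
ee_pos: [0.5451, 0.1818, 0.353]
tcp_rot: [[-0.002, 0.996, -0.084], [-0.0, -0.084, -0.996], [-1.0, -0.002, 0.0]]
ft_force: [-0.1, -0.3, -0.3]
finger_gap: 0.998
```

```bash
python3 -c "
from h import *
st([.553,.175,.355],-5)
d=optics.snapshot('wrist');crop(d['color'],0,0,512,384,1,'pics/w1.png');np.save('w1.npy',d['T'])
print(d['T'].round(3)); c=wcam(d)
for n,p in dict(prong=(.5548,.1866,.243),hinge=(.4582,.2067,.19)).items(): print(n,proj(c,p))
"
```

```text
t 2.15 p [0.5451 0.1818 0.353 ] yaw -4.84 F [-0.15 -0.25 -0.27] M [-0.02  0.    0.03] gap 0.998 q [ 18.4  17.   30.3 103.5   0.  113.3]
shift [-0.002   0.0084  0.0061] turn 0.003
[[ 0.996  0.08   0.027  0.553]
 [-0.085  0.946  0.312  0.261]
 [-0.001 -0.314  0.95   0.534]
 [ 0.     0.     0.     1.   ]]
prong [263.62901993 170.97098315]
hinge [177.35304573 149.51203038]
```

View pics/w1.png

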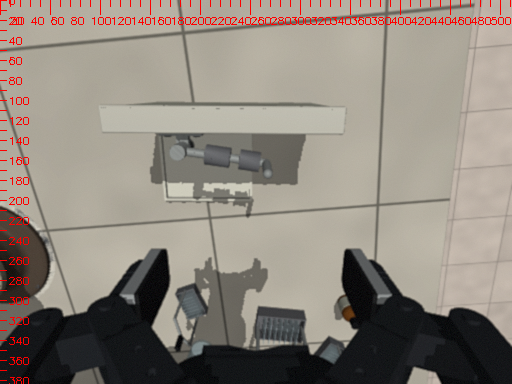

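```bash
python3 -c "
from h import *
d=optics.snapshot('wrist');cv2.imwrite('pics/w1raw.png',d['color'])
crop(d['color'],90,90,350,220,3,'pics/w1z.png')
crop(d['color'],150,125,290,205,5,'pics/w1y.png')
"
```

```text
(no output)
```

View pics/w1z.png

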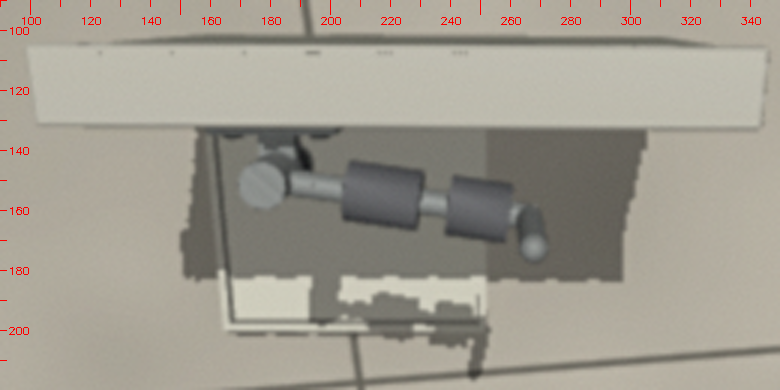

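View pics/w1y.png

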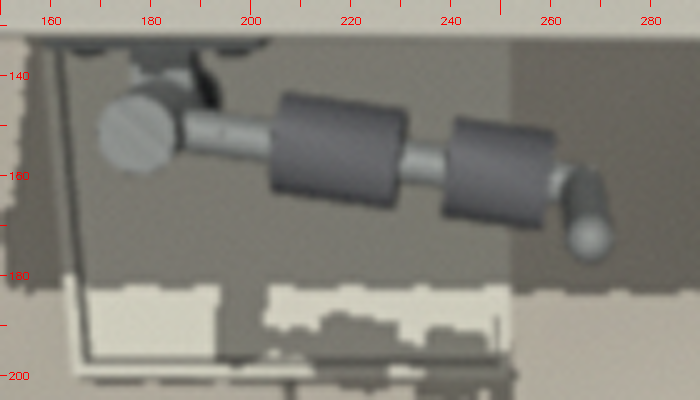

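```bash
python3 -c "
from h import *
d=optics.snapshot('wrist');c=wcam(d);o=-.5
A=lambda u,v,z:atz(c,u+o,v+o,z)
L=A(102.3,131.7,.195);R=A(344.3,133.3,.195);BL=A(99.3,105,.195);BR=A(345.5,106.5,.195)
print('wall',L,R,BL,BR,np.linalg.norm(R-L),np.linalg.norm(BL-L),np.degrees(np.arctan2(*(R-L)[1::-1])),(L+R)/2)
print('prong',A(267.7,171.7,.243))
hz=A(178,152,.205);print('hingetop',hz)
g=A(235,157,.19);print('groove',g); print('sleeve ends',A(205,154,.19),A(260,160,.19),A(230.5,156.5,.19),A(240,158,.19))
"
```

```text
wall [0.37870385 0.2336949  0.195     ] [0.64782162 0.20833516 0.195     ] [0.38250272 0.26210553 0.195     ] [0.64899354 0.2372079  0.195     ] 0.2703099935126513 0.02866348247388536 -5.383250137530249 [0.51326273 0.22101503 0.195     ]
prong [0.55817625 0.18410114 0.243     ]
hingetop [0.46173136 0.20536132 0.205     ]
groove [0.52264864 0.19130724 0.19      ]
sleeve ends [0.48838983 0.1978532  0.19      ] [0.55132219 0.18522804 0.19      ] [0.51750205 0.19235043 0.19      ] [0.52831938 0.18962461 0.19      ]
```

Emit:
play_rows(series=[[[0,0.03,0.013,-0.003,0.009],[0,0.065,0.013,-0.003,0.009],[0,0.1,0.013,-0.003,0.009],[0,0.12,0.013,-0.003,0.009],[0,0.12,0.013,-0.003,0.009]]], force=20)

```text
clock: 2.8
ee_pos: [0.5561, 0.1798, 0.2327]
tcp_rot: [[-0.004, 0.995, -0.099], [-0.001, -0.099, -0.995], [-1.0, -0.004, 0.001]]
ft_force: [-0.4, 0.6, 0.1]
finger_gap: 1.003
```

```bash
python3 -c "
from h import *
st([.5582,.1841,.208],-5.38)
d=optics.snapshot('wrist');crop(d['color'],100,80,400,300,2,'pics/w2.png');c=wcam(d)
print(proj(c,(.5582,.1841,.243)))
"
```

```text
t 2.8 p [0.5561 0.1798 0.2327] yaw -5.65 F [-0.4   0.59  0.06] M [-0.02  0.03 -0.  ] gap 1.003 q [ 17.9  14.3  11.1  87.1   0.  113.5]
shift [ 0.0247  0.0017 -0.0045] turn -0.005
[256.27561418 221.22730806]
```

View pics/w2.png

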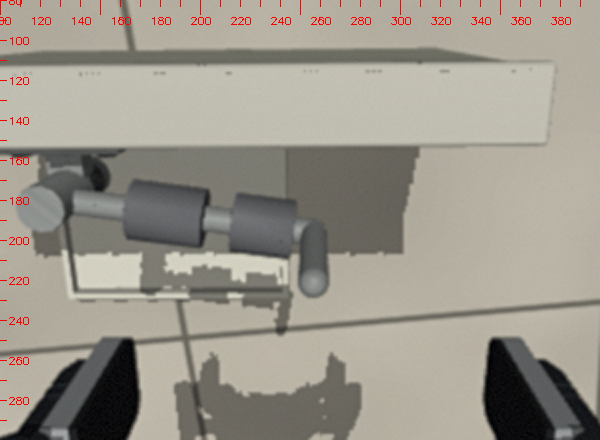

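Emit:
play_rows(series=[[[0,0.012,0.0015,-0.004,0],[0,0.024,0.0015,-0.0045,0],[0.3,0.024,0.0015,-0.0045,0],[0.6,0.024,0.0015,-0.0045,0],[0.8,0.024,0.0015,-0.0045,0],[1,0.024,0.0015,-0.0045,0],[1,0.024,0.0015,-0.0045,0],[1,0.024,0.0015,-0.0045,0]]], force=20)

```text
clock: 3.65
ee_pos: [0.5589, 0.1846, 0.2111]
tcp_rot: [[-0.001, 0.995, -0.098], [0.0, -0.098, -0.995], [-1.0, -0.001, -0.0]]
ft_force: [-0.8, -0.5, -0.9]
finger_gap: 0.001
```

Emit:
play_rows(series=[[[1,0,0,0,0],[1,0,0,0,0],[1,0,0,0,0]]])

```text
clock: 3.95
ee_pos: [0.5589, 0.1846, 0.2111]
tcp_rot: [[-0.001, 0.995, -0.098], [0.0, -0.098, -0.995], [-1.0, -0.001, -0.0]]
ft_force: [0.5, -0.6, 0.5]
finger_gap: -0.001
```

```bash
python3 -c "
from h import *
st()
d=optics.snapshot('wrist');crop(d['color'],100,80,400,300,2,'pics/w3.png')
"
```

```text
t 3.95 p [0.5589 0.1846 0.2111] yaw -5.64 F [ 0.54 -0.65  0.5 ] M [ 0.02  0.04 -0.01] gap -0.001 q [ 18.3  14.4   8.5  84.2   0.  113.9]
```

View pics/w3.png

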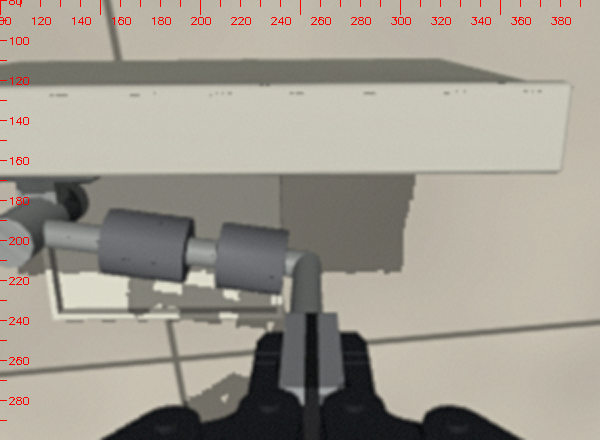

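```bash
python3 -c "
from h import *
d=optics.snapshot('wrist');c=wcam(d);s=st()
p=np.array(s['ee_pos'])
for z in (0,.0187,.03,.04,.05): print(z,proj(c,p+[0,0,z]))
for z in(.19,.2,.21,.22,.243): print('prong',z,proj(c,(.5582,.1841,z)))
for y in (.0,.04): print(proj(c,(.54,.22,.195)))
for n in('scene','side'):
  d=optics.snapshot(n);cv2.imwrite(f'pics/{n}3.png',d['color'])
crop('pics/side3.png',190,60,300,160,6,'pics/b2.png')
crop('pics/scene3.png',280,60,390,160,6,'pics/b1.png')
"
```

```text
t 4.05 p [0.5589 0.1846 0.2111] yaw -5.64 F [ 0.48  0.7  -0.18] M [ 0.03 -0.04  0.  ] gap -0.002 q [ 18.3  14.4   8.5  84.2   0.  113.9]
0 [253.70906266 221.12938055]
0.0187 [253.5868406  233.89058795]
0.03 [253.50047024 242.90851931]
0.04 [253.41429061 251.90653639]
0.05 [253.31713637 262.05041258]
prong 0.19 [252.92331458 210.00406721]
prong 0.2 [252.83092627 215.38251247]
prong 0.21 [252.72966714 221.27737825]
prong 0.22 [252.61819514 227.76679283]
prong 0.243 [252.31354449 245.50222764]
[220.41782657 165.61262511]
[220.41782657 165.61262511]
```

View pics/b2.png

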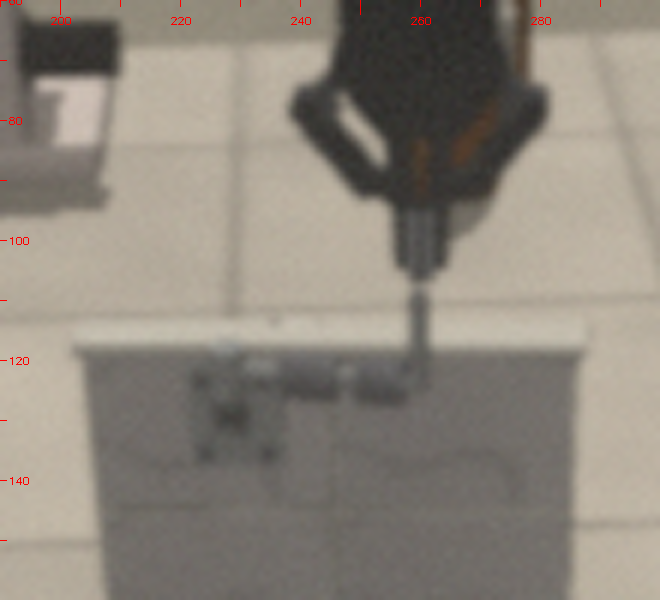

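View pics/b1.png

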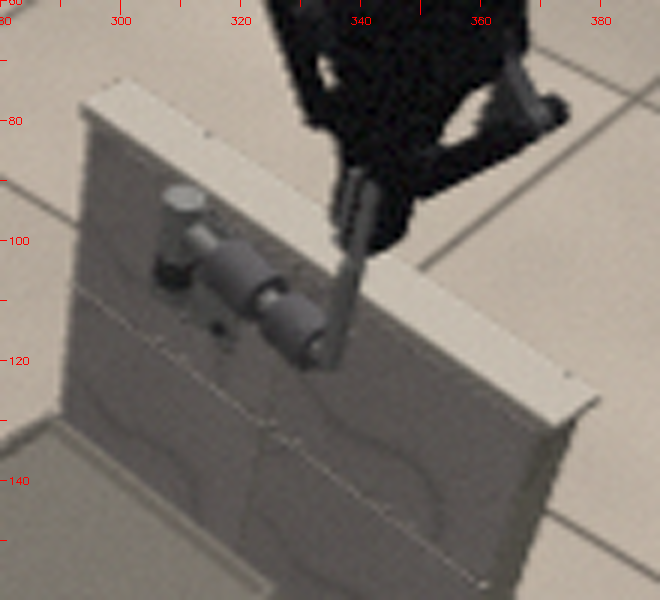

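```bash
python3 -c "
from h import *
p=np.array([.5589,.1846,.2111])
for z in (0,.02,.033,.04): print(z,proj('scene',p+[0,0,z]),proj('side',p+[0,0,z]))
print(proj('scene',(.5582,.1841,.243)),proj('side',(.5582,.1841,.243)))
"
```

```text
0 [336.98207896 113.1437057 ] [260.40876583 116.93726914]
0.02 [338.51681856 106.58335127] [260.34179462 110.8307408 ]
0.033 [339.54539404 102.18663162] [260.29757573 106.79880035]
0.04 [340.10974067  99.77429149] [260.27353685 104.60690186]
[339.08305956 102.52385398] [260.07474749 107.22098041]
```

```bash
python3 -c "
from h import *
p=np.array([.2037,-.4834,.1937]);y=np.array([.388,-.9215,0])
for s in(-1,1):
  for z in (0,.013,.03,.046): print(s,z,proj('side',p+s*.045*y+[0,0,z]))
crop('pics/side0.png',0,200,120,330,5,'pics/c1.png')
"
```

```text
-1 0 [ 68.66853411 289.67072968]
-1 0.013 [ 66.56983491 284.71783815]
-1 0.03 [ 63.7575789 278.0809657]
-1 0.046 [ 61.03785881 271.66247628]
1 0 [ 73.58697176 329.33043649]
1 0.013 [ 71.32937333 324.32922706]
1 0.03 [ 68.29656339 317.6107082 ]
1 0.046 [ 65.35520296 311.09477548]
```

View pics/c1.png

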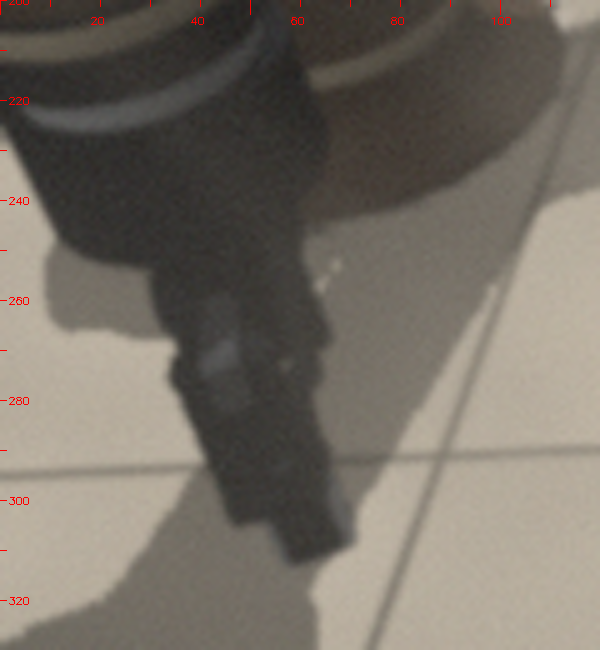

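Emit:
play_rows(series=[[[0,0,0,0,0],[0,0,0,0,0],[0,0,0,0,0],[0,0,0,0,0],[0,0.012,-0.0005,0,0],[0,0.024,-0.0005,0,0],[0,0.036,-0.0005,0,0.005],[0,0.036,-0.0005,0,0.005]]])

```text
clock: 4.95
ee_pos: [0.5571, 0.1842, 0.1722]
tcp_rot: [[-0.005, 0.995, -0.103], [-0.001, -0.103, -0.995], [-1.0, -0.005, 0.001]]
ft_force: [-0.6, 0.4, -1.5]
finger_gap: 1.0
```

```bash
python3 -c "
from h import *
st()
d=optics.snapshot('wrist');crop(d['color'],100,80,400,300,2,'pics/w4.png')
"
```

```text
t 4.95 p [0.5571 0.1842 0.1722] yaw -5.94 F [-0.64  0.39 -1.47] M [-0.01  0.05 -0.05] gap 1.0 q [ 18.3  14.2   3.5  79.5   0.  114.2]
```

View pics/w4.png

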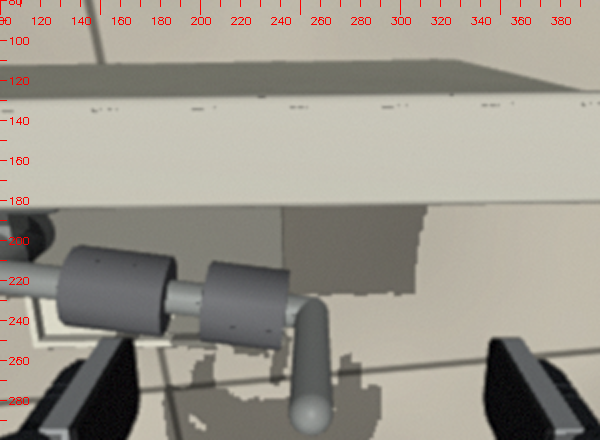

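Emit:
play_rows(series=[[[1,0.001,0,0,0.005],[1,0.001,0,0,0.005],[1,0.001,0,0,0.005],[1,0.001,0,0,0.005],[1,0.001,0,0,0.005],[1,0.001,0,0,0.005]]], force=25)

```text
clock: 5.6
ee_pos: [0.5572, 0.1844, 0.1725]
tcp_rot: [[-0.004, 0.994, -0.108], [-0.0, -0.108, -0.994], [-1.0, -0.004, 0.001]]
ft_force: [-0.2, -0.4, 0.8]
finger_gap: 0.107
```

```bash
python3 -c "
from h import *
st()
d=optics.snapshot('wrist');crop(d['color'],100,80,400,300,2,'pics/w5.png')
"
```

```text
t 5.6 p [0.5572 0.1844 0.1725] yaw -6.21 F [-0.2  -0.4   0.77] M [0.07 0.22 0.05] gap 0.107 q [1.830e+01 1.420e+01 3.500e+00 7.950e+01 1.000e-01 1.145e+02]
```

View pics/w5.png

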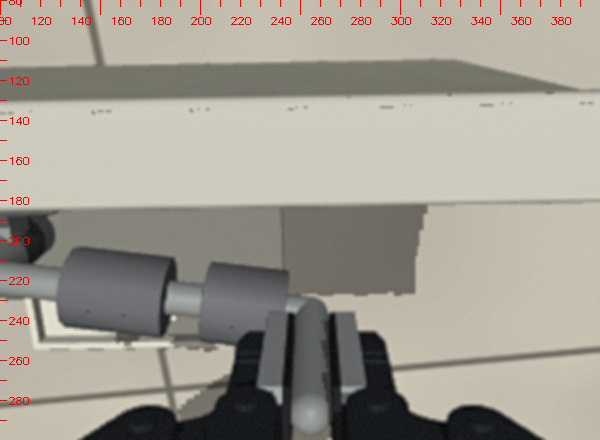

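```bash
cat >> h.py <<'E'
H=np.array([.4616,.2057]);YW=np.radians(-5.38)
def arc(a0,a1,n,r=.1,off=(0,0),z=None):
    s=st();R=np.array(s['tcp_rot']);p=np.array(s['ee_pos']);z=p[2] if z is None else z
    for a in np.linspace(a0,a1,n+1)[1:]:
        t=np.array([H[0]+r*np.cos(np.radians(a))+off[0],H[1]+r*np.sin(np.radians(a))+off[1],z])
        print(round(a,1),(R.T@(t-p)).round(4))
E
python3 -c "
from h import *
arc(-12.5,-52.5,8,r=.0985,z=.174)"
```

```text
t 5.65 p [0.5572 0.1844 0.1725] yaw -6.21 F [-1.6   0.27  0.5 ] M [ 0.01  0.32 -0.02] gap 0.107 q [ 18.3  14.2   3.5  79.5   0.  114.5]
-17.5 [-0.0015 -0.0008  0.0085]
-22.5 [-0.0015 -0.0028  0.0168]
-27.5 [-0.0014 -0.0056  0.025 ]
-32.5 [-0.0014 -0.0091  0.0328]
-37.5 [-0.0014 -0.0132  0.0404]
-42.5 [-0.0014 -0.018   0.0475]
-47.5 [-0.0014 -0.0234  0.0542]
-52.5 [-0.0013 -0.0293  0.0604]
```

Emit:
play_rows(series=[[[1,-0.0015,-0.001,0.0085,0],[1,-0.0015,-0.003,0.017,-0.005],[1,-0.0015,-0.0055,0.025,-0.01],[1,-0.0015,-0.009,0.033,-0.014],[1,-0.0015,-0.013,0.0405,-0.014],[1,-0.0015,-0.018,0.0475,-0.014],[1,-0.0015,-0.0235,0.054,-0.014],[1,-0.0015,-0.0295,0.0605,-0.014]]])

```text
clock: 6.45
ee_pos: [0.5216, 0.1264, 0.1743]
tcp_rot: [[-0.002, 0.995, -0.095], [-0.001, -0.095, -0.995], [-1.0, -0.002, 0.002]]
ft_force: [2.2, 2.1, -4.7]
finger_gap: 0.103
```

```bash
python3 -c "
from h import *
arc(-52.5,-82,6,r=.0985,z=.174)
d=optics.snapshot('wrist');crop(d['color'],0,30,400,300,2,'pics/w6.png')
"
```

```text
t 6.45 p [0.5216 0.1264 0.1743] yaw -5.44 F [ 2.21  2.11 -4.66] M [ 0.32 -0.6  -0.11] gap 0.103 q [ 13.6   8.6  -3.1  78.4  -0.  109.1]
-57.4 [ 0.0003 -0.0066  0.0043]
-62.3 [ 0.0003 -0.0135  0.0093]
-67.2 [ 0.0003 -0.0207  0.0136]
-72.2 [ 0.0003 -0.0283  0.0172]
-77.1 [ 0.0004 -0.0362  0.0202]
-82.0 [ 0.0004 -0.0444  0.0226]
```

View pics/w6.png

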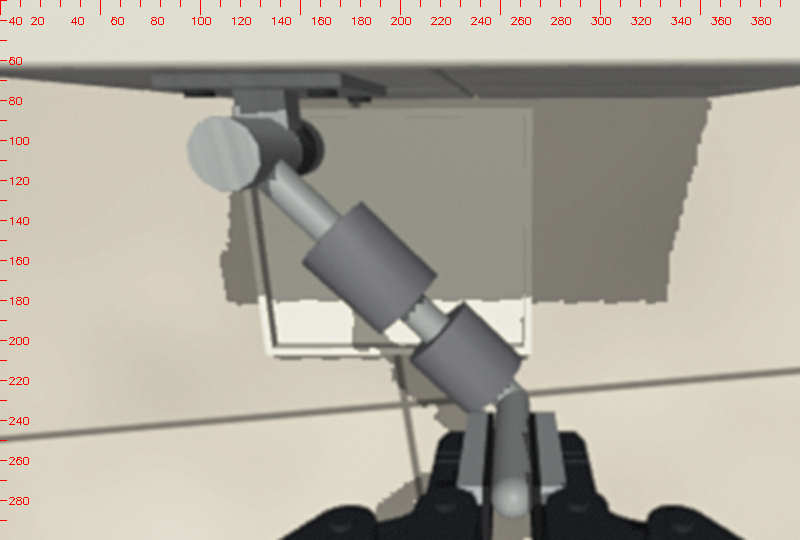

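Emit:
play_rows(series=[[[1,0.0,-0.0066,0.0045,0],[1,0.0,-0.0135,0.0093,0],[1,0.0,-0.0207,0.0136,0],[1,0.0,-0.0283,0.0172,0],[1,0.0,-0.0362,0.0202,0],[1,0.0,-0.0404,0.0215,0],[1,0.0,-0.0444,0.0226,0],[1,0.0,-0.0444,0.0226,0]]])

```text
clock: 7.3
ee_pos: [0.4737, 0.1057, 0.175]
tcp_rot: [[-0.002, 0.995, -0.096], [-0.005, -0.096, -0.995], [-1.0, -0.002, 0.005]]
ft_force: [0.5, -5.5, -1.4]
finger_gap: 0.106
```

```bash
python3 -c "
from h import *
arc(-82,-95.4,13,r=.0985,z=.174)
"
```

```text
t 7.3 p [0.4737 0.1057 0.175 ] yaw -5.51 F [ 0.47 -5.47 -1.36] M [-1.13 -0.31 -0.01] gap 0.106 q [ 12.7   3.1  -9.2  77.8  -0.2 108.3]
-83.0 [ 0.001  -0.0003 -0.0022]
-84.1 [ 0.001  -0.0021 -0.0019]
-85.1 [ 0.001  -0.0038 -0.0015]
-86.1 [ 0.001  -0.0056 -0.0012]
-87.2 [ 0.001  -0.0073 -0.0009]
-88.2 [ 0.001  -0.0091 -0.0007]
-89.2 [ 0.001  -0.0108 -0.0005]
-90.2 [ 0.001  -0.0126 -0.0003]
-91.3 [ 0.0011 -0.0143 -0.0002]
-92.3 [ 0.0011 -0.0161 -0.0001]
-93.3 [ 0.0011 -0.0179  0.    ]
-94.4 [ 0.0011 -0.0197  0.0001]
-95.4 [ 0.0011 -0.0214  0.0001]
```

Emit:
play_rows(series=[[[1,0.0005,-0.002,0.0005,0],[1,0.0005,-0.004,0.0008,0],[1,0.0005,-0.0055,0.001,0],[1,0.0005,-0.007,0.0012,0]]])

```text
clock: 7.7
ee_pos: [0.4667, 0.1049, 0.1748]
tcp_rot: [[-0.001, 0.995, -0.096], [-0.006, -0.096, -0.995], [-1.0, -0.001, 0.006]]
ft_force: [3.1, -2.7, -2.5]
finger_gap: 0.107
```

```bash
python3 -c "
from h import *
arc(-86,-95.4,9,r=.1005,z=.1745)
"
```

```text
t 7.7 p [0.4667 0.1049 0.1748] yaw -5.51 F [ 3.1  -2.65 -2.48] M [-0.45 -0.78 -0.18] gap 0.107 q [ 12.9   2.3 -10.1  77.7  -0.3 108.4]
-87.0 [ 0.0003  0.     -0.0004]
-88.1 [ 0.0003 -0.0018 -0.0002]
-89.1 [ 0.0003 -0.0036  0.    ]
-90.2 [ 0.0003 -0.0054  0.0002]
-91.2 [ 0.0003 -0.0073  0.0004]
-92.3 [ 0.0003 -0.0091  0.0005]
-93.3 [ 0.0003 -0.0109  0.0006]
-94.4 [ 0.0003 -0.0127  0.0006]
-95.4 [ 0.0003 -0.0146  0.0007]
```

Emit:
play_rows(series=[[[1,0.0,-0.0015,0.0002,0],[1,0.0,-0.003,0.0004,0],[1,0.0,-0.0045,0.0005,0],[1,0.0,-0.006,0.0006,0],[1,0.0,-0.006,0.0006,0]]])

```text
clock: 8.2
ee_pos: [0.4625, 0.1048, 0.1753]
tcp_rot: [[0.002, 0.995, -0.096], [-0.006, -0.096, -0.995], [-1.0, 0.003, 0.006]]
ft_force: [9.0, -0.9, -4.6]
finger_gap: 0.102
```

```bash
python3 -c "
from h import *
arc(-91,-95.4,4,r=.1005,z=.1745)
"
```

```text
t 8.2 p [0.4625 0.1048 0.1753] yaw -5.52 F [ 8.96 -0.94 -4.56] M [-0.35 -1.9  -0.05] gap 0.102 q [ 13.    1.7 -10.7  77.6  -0.4 108.5]
-92.1 [ 0.0007 -0.0046 -0.    ]
-93.2 [ 0.0007 -0.0065  0.0001]
-94.3 [ 0.0007 -0.0084  0.0001]
-95.4 [ 0.0007 -0.0103  0.0002]
```

Emit:
play_rows(series=[[[1,0.0005,-0.002,0,0],[1,0.0005,-0.0035,0,0],[1,0.0005,-0.005,0,0],[1,0.0005,-0.0065,0,0],[1,0.0005,-0.008,0,0],[1,0.0005,-0.008,0,0]]])

```text
clock: 8.8
ee_pos: [0.4566, 0.1046, 0.1754]
tcp_rot: [[0.007, 0.995, -0.097], [-0.008, -0.097, -0.995], [-1.0, 0.008, 0.008]]
ft_force: [9.5, -5.9, -3.1]
finger_gap: 0.105
```

```bash
python3 -c "
from h import *
arc(-94.4,-95.4,1,r=.1005,z=.1745)
"
```

```text
t 8.8 p [0.4566 0.1046 0.1754] yaw -5.56 F [ 9.5  -5.91 -3.12] M [-1.02 -1.97 -0.16] gap 0.105 q [ 13.3   0.9 -11.5  77.3  -0.6 108.9]
-95.4 [ 0.0008 -0.0046 -0.0006]
```

Emit:
play_rows(series=[[[1,0.0005,-0.0015,-0.0003,0],[1,0.0005,-0.0025,-0.0003,0],[1,0.0005,-0.0035,-0.0004,0],[1,0.0005,-0.0045,-0.0005,0],[1,0.0005,-0.0045,-0.0005,0]]])

```text
clock: 9.3
ee_pos: [0.4545, 0.1046, 0.1755]
tcp_rot: [[0.012, 0.995, -0.098], [-0.011, -0.098, -0.995], [-1.0, 0.013, 0.01]]
ft_force: [10.2, -6.2, -3.4]
finger_gap: 0.103
```

```bash
python3 -c "
from h import *
arc(-94.4,-95.4,1,r=.1005,z=.1745)
"
```

```text
t 9.3 p [0.4545 0.1046 0.1755] yaw -5.61 F [10.24 -6.16 -3.44] M [-1.   -1.97 -0.19] gap 0.103 q [ 13.5   0.4 -11.9  77.1  -0.8 109.1]
-95.4 [ 0.001  -0.0024 -0.0008]
```

Emit:
play_rows(series=[[[1,0.0005,-0.0015,-0.0003,0],[1,0.0005,-0.0025,-0.0003,0],[1,0.0005,-0.0035,-0.0004,0],[1,0.0005,-0.0035,-0.0005,0]]])

```text
clock: 9.7
ee_pos: [0.453, 0.1045, 0.1756]
tcp_rot: [[0.016, 0.995, -0.099], [-0.013, -0.099, -0.995], [-1.0, 0.017, 0.012]]
ft_force: [9.0, -6.1, -3.6]
finger_gap: 0.102
```

```bash
python3 -c "
from h import *
arc(-94.4,-95.4,1,r=.1005,z=.1745)
"
```

```text
t 9.7 p [0.453  0.1045 0.1756] yaw -5.65 F [ 9.01 -6.13 -3.58] M [-1.03 -1.82 -0.16] gap 0.102 q [ 1.370e+01  1.000e-01 -1.230e+01  7.690e+01 -9.000e-01  1.093e+02]
-95.4 [ 0.001  -0.001  -0.0011]
```

Emit:
play_rows(series=[[[1,0.0005,-0.0015,-0.0003,0],[1,0.0005,-0.0025,-0.0003,0],[1,0.0005,-0.003,-0.0004,0],[1,0.0005,-0.003,-0.0005,0]]])

```text
clock: 10.1
ee_pos: [0.4522, 0.1044, 0.1756]
tcp_rot: [[0.02, 0.995, -0.1], [-0.015, -0.099, -0.995], [-1.0, 0.022, 0.013]]
ft_force: [9.5, -4.9, -3.9]
finger_gap: 0.107
```

```bash
python3 -c "
from h import *
st()
d=optics.snapshot('wrist');cv2.imwrite('pics/w7raw.png',d['color']);crop(d['color'],130,0,390,300,2,'pics/w7.png')
"
```

```text
t 10.1 p [0.4522 0.1044 0.1756] yaw -5.7 F [ 9.48 -4.86 -3.88] M [-0.9  -1.83 -0.21] gap 0.107 q [ 13.8  -0.2 -12.5  76.7  -1.1 109.5]
```

View pics/w7.png

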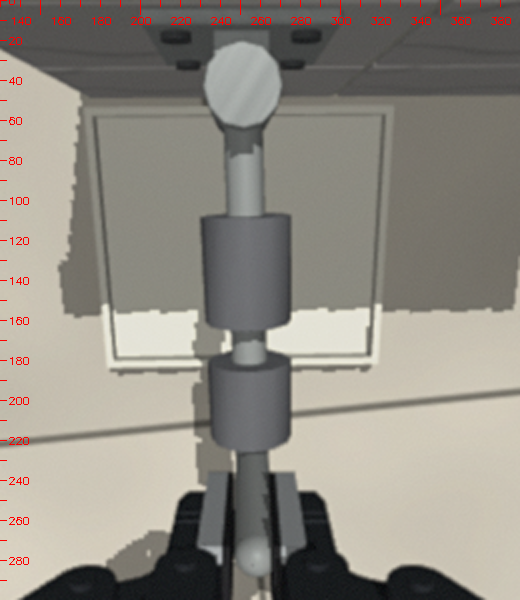

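Emit:
play_rows(series=[[[1,0.0005,-0.0015,-0.0002,0],[1,0.0005,-0.0025,-0.0002,0],[1,0.0005,-0.003,-0.0002,0],[1,0.0005,-0.0033,-0.0002,0],[1,0.0005,-0.0033,-0.0002,0]]])

```text
clock: 10.65
ee_pos: [0.4509, 0.1043, 0.1756]
tcp_rot: [[0.024, 0.995, -0.1], [-0.017, -0.1, -0.995], [-1.0, 0.026, 0.014]]
ft_force: [9.4, -3.8, -4.4]
finger_gap: 0.105
```

```bash
python3 -c "
from h import *
st()
"
```

```text
t 10.65 p [0.4509 0.1043 0.1756] yaw -5.73 F [ 9.36 -3.8  -4.38] M [-0.71 -1.7  -0.13] gap 0.105 q [ 13.9  -0.5 -12.9  76.5  -1.3 109.7]
```

```bash
python3 -c "
from h import *
d=optics.snapshot('wrist');cv2.imwrite('pics/w8raw.png',d['color']);crop(d['color'],200,0,320,150,5,'pics/w8.png');crop(d['color'],190,130,330,300,4,'pics/w8b.png');np.save('w8T.npy',d['T'])
for n in ('scene','side'):
  d=optics.snapshot(n);cv2.imwrite(f'pics/{n}8.png',d['color'])
"
```

```text
(no output)
```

View pics/w8.png

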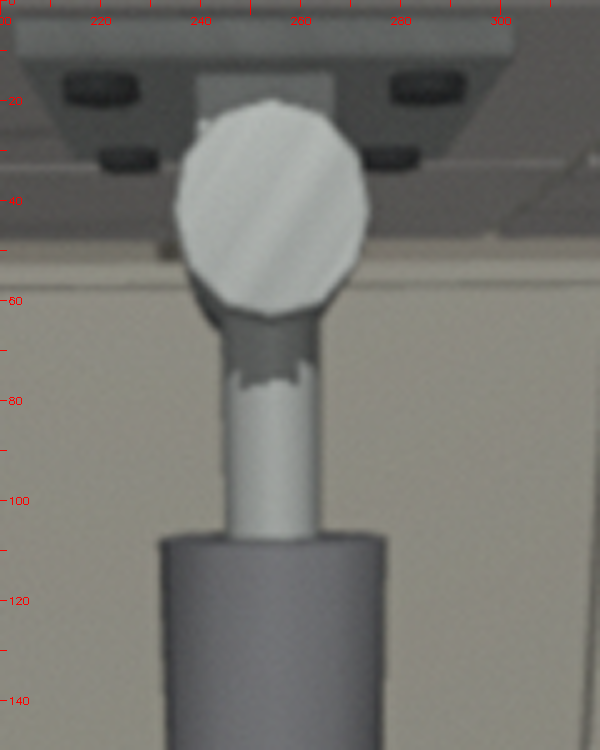

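View pics/w8b.png

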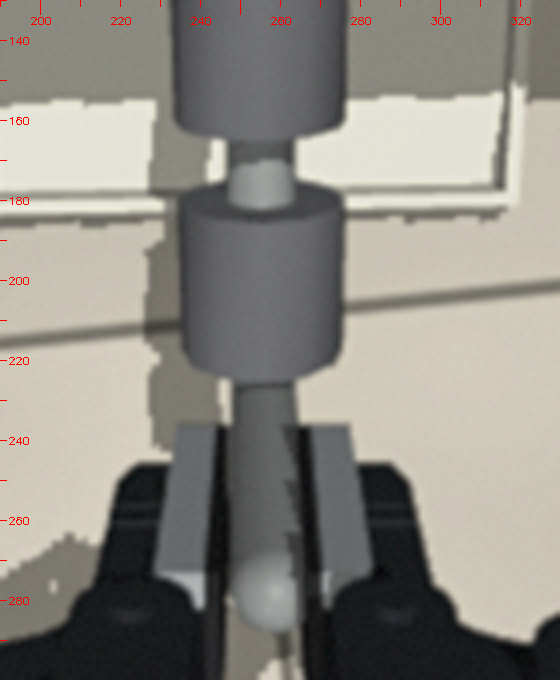

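```bash
python3 -c "
from h import *
c=dict(f=300.8875950851432,cx=255.31494029609897,cy=191.683458466419,T=np.load('w8T.npy'))
o=-.5;A=lambda u,v,z:atz(c,u+o,v+o,z)
a=A(254.3,100,.19);b=A(255,140,.19);e=A(256.2,205,.19);pt=A(257.5,278,.243);h=A(253.5,41,.205)
print(a,b,e,'prong',pt,'hinge',h)
for u,v in((a,e),(b,e),(a,b),(h,pt)): print(np.degrees(np.arctan2(*(v-u)[1::-1])))
g=A(255.6,173,.19);print('groove',g)
# wall face direction: tray back edge / bracket row
"
```

```text
[0.4584539  0.18049095 0.19      ] [0.45670038 0.15959886 0.19      ] [0.45353801 0.12148077 0.19      ] prong [0.45125881 0.10824681 0.243     ] hinge [0.46039787 0.20634326 0.205     ]
-94.76207085144199
-94.74253327304156
-94.79771475687372
-95.32254169144461
groove [0.45514752 0.1409446  0.19      ]
```

Emit:
play_rows(series=[[[1,0.0005,-0.0015,0,0],[1,0.0005,-0.0025,0,0],[1,0.0005,-0.003,0,0],[1,0.0005,-0.0034,0,0],[1,0.0005,-0.0034,0,0]]])

```text
clock: 11.3
ee_pos: [0.4495, 0.1042, 0.1755]
tcp_rot: [[0.028, 0.995, -0.101], [-0.018, -0.1, -0.995], [-0.999, 0.029, 0.015]]
ft_force: [10.2, -4.0, -4.0]
finger_gap: 0.102
```

```bash
python3 -c "
from h import *
st()
"
```

```text
t 11.3 p [0.4495 0.1042 0.1755] yaw -5.76 F [10.22 -3.97 -3.96] M [-0.55 -1.72 -0.1 ] gap 0.102 q [ 14.1  -0.8 -13.2  76.3  -1.4 109.8]
```

```bash
python3 -c "
from h import *
d=optics.snapshot('wrist');cv2.imwrite('pics/w9raw.png',d['color']);crop(d['color'],150,0,350,140,4,'pics/w9.png');crop(d['color'],190,130,330,300,4,'pics/w9b.png');np.save('w9T.npy',d['T'])
for n in ('scene','side'):
  d=optics.snapshot(n);cv2.imwrite(f'pics/{n}9.png',d['color'])
crop('pics/side9.png',190,90,300,200,6,'pics/s9.png')
"
```

```text
(no output)
```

View pics/w9.png

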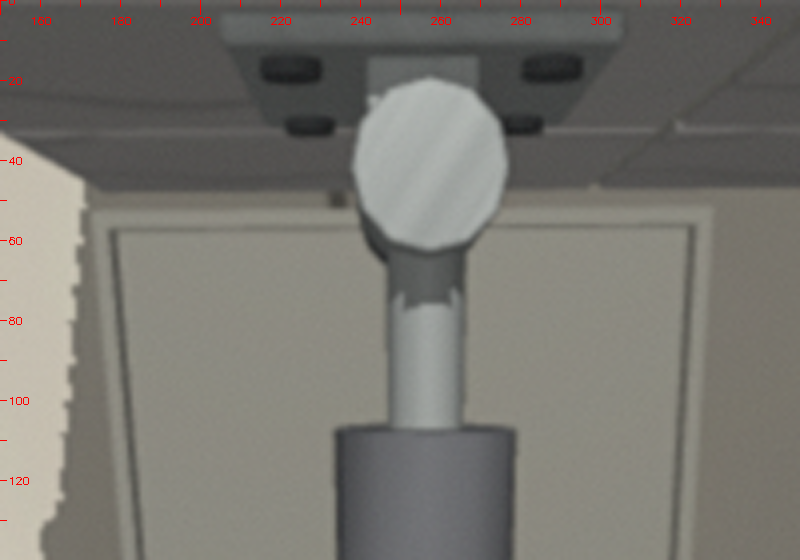

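View pics/w9b.png

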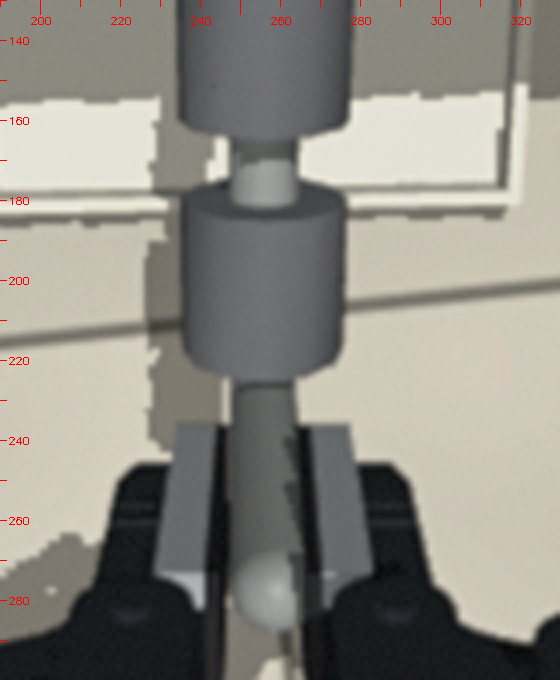

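View pics/s9.png

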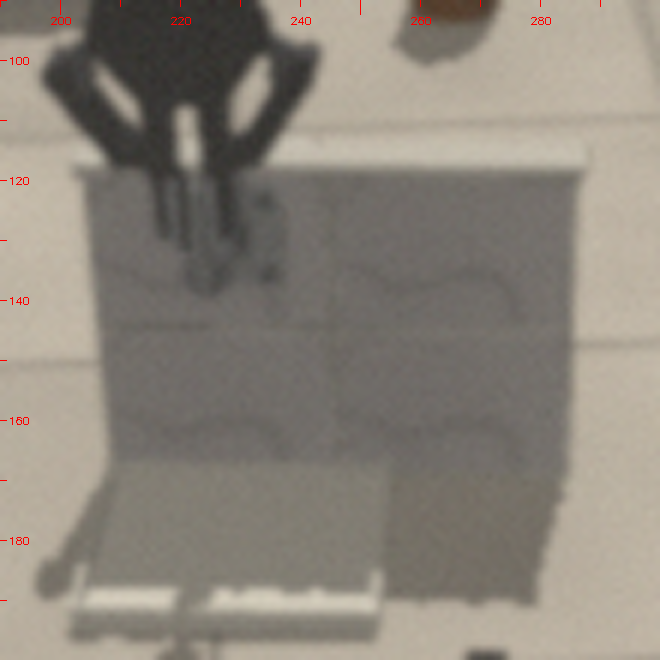

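```bash
crop=1; python3 -c "
from h import *
c=dict(f=300.8875950851432,cx=255.31494029609897,cy=191.683458466419,T=np.load('w9T.npy'))
o=-.5;A=lambda u,v,z:atz(c,u+o,v+o,z)
an=lambda u,v:np.degrees(np.arctan2(*(v-u)[1::-1]))
a=A(256.5,95,.19);b=A(256.5,120,.19);e=A(256,205,.19)
print('rod',an(a,e),an(b,e),a,e)
print('tray back',an(A(113,57.2,.014),A(322.3,56,.014)))
print('bolts',an(A(222.5,17,.18),A(288,17,.18)),an(A(227.3,31.3,.18),A(280,31.2,.18)))
print('wallbottom',an(A(171,47.3,0),A(340,46.7,0)))
im=cv2.imread('pics/w9raw.png');crop(im,90,165,330,195,3,'pics/w9c.png')
pt=A(257.5,277,.243);print(pt)
"
```

```text
rod -96.0081307903515 -96.07947931435834 [0.45842887 0.18280444 0.19      ] [0.45197344 0.1214689  0.19      ]
tray back -5.314242602899539
bolts -5.425555105688964 -5.3952952563203915
wallbottom -5.383976193701679
[0.44965489 0.10881217 0.243     ]
```

View pics/w9c.png

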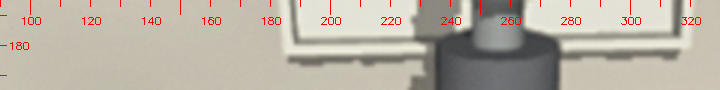

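Emit:
play_rows(series=[[[1,0,0,0,0],[1,0,0,0,0],[1,0,0,0,0]]])

```text
clock: 11.75
ee_pos: [0.4502, 0.1041, 0.1755]
tcp_rot: [[0.029, 0.994, -0.101], [-0.018, -0.1, -0.995], [-0.999, 0.031, 0.015]]
ft_force: [5.9, -2.2, -4.2]
finger_gap: 0.106
```

```bash
python3 -c "
from h import *
st()
d=optics.snapshot('wrist');cv2.imwrite('pics/w10raw.png',d['color']);crop(d['color'],190,60,330,260,4,'pics/w10.png');np.save('w10T.npy',d['T'])
c=wcam(d)
"
```

```text
t 11.75 p [0.4502 0.1041 0.1755] yaw -5.76 F [ 5.88 -2.25 -4.22] M [-0.23 -1.08 -0.12] gap 0.106 q [ 14.   -0.8 -13.2  76.3  -1.4 109.8]
```

View pics/w10.png

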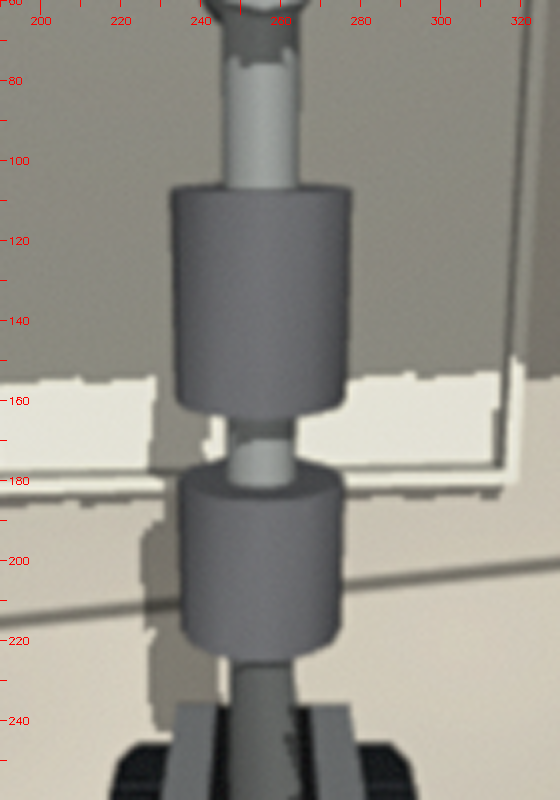

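Emit:
play_rows(series=[[[1,0,0,0,0],[1,0,0.0005,0,0],[1,0,0.001,0,0],[1,0,0.001,0,0],[1,0,0.001,0,0]]])

```text
clock: 12.3
ee_pos: [0.4508, 0.104, 0.1753]
tcp_rot: [[0.028, 0.995, -0.101], [-0.019, -0.1, -0.995], [-0.999, 0.03, 0.016]]
ft_force: [1.4, -2.2, -4.3]
finger_gap: 0.103
```

```bash
python3 -c "
from h import *
st()
"
```

```text
t 12.3 p [0.4508 0.104  0.1753] yaw -5.76 F [ 1.41 -2.24 -4.27] M [-0.19 -0.01 -0.04] gap 0.103 q [ 14.   -0.7 -13.1  76.3  -1.4 109.8]
```

Emit:
play_rows(series=[[[0.85,0,0,0,0],[0.6,0,0,0,0],[0.3,0,0,0,0],[0.2,0,0,0,0]]])

```text
clock: 12.7
ee_pos: [0.4508, 0.1042, 0.1757]
tcp_rot: [[0.028, 0.995, -0.101], [-0.018, -0.1, -0.995], [-0.999, 0.03, 0.015]]
ft_force: [0.7, 0.0, 0.7]
finger_gap: 0.655
```

```bash
python3 -c "
from h import *
st()
d=optics.snapshot('wrist');cv2.imwrite('pics/w11raw.png',d['color']);crop(d['color'],150,0,350,140,4,'pics/w11a.png');crop(d['color'],190,130,330,300,4,'pics/w11.png');np.save('w11T.npy',d['T'])
"
```

```text
t 12.7 p [0.4508 0.1042 0.1757] yaw -5.75 F [0.74 0.05 0.65] M [0.03 0.   0.01] gap 0.655 q [ 14.   -0.7 -13.1  76.3  -1.4 109.8]
```

View pics/w11a.png

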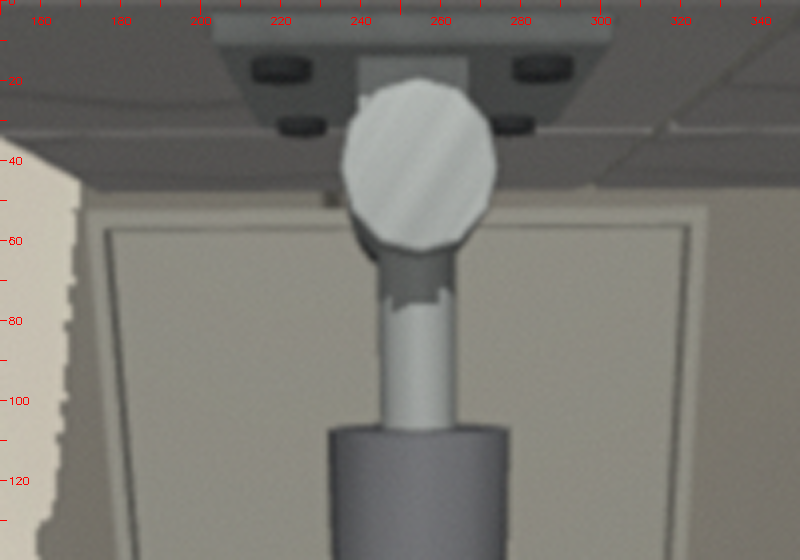

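View pics/w11.png

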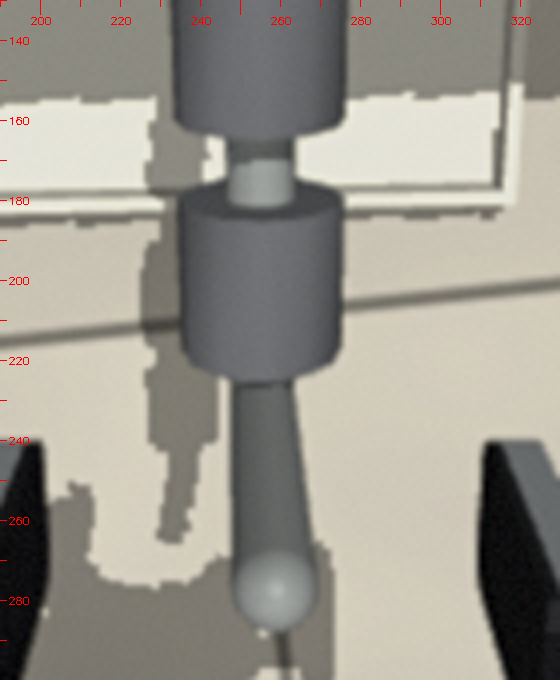

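```bash
python3 -c "
from h import *
o=-.5
an=lambda u,v:np.degrees(np.arctan2(*(v-u)[1::-1]))
def edges(f,rows,lo,hi):
    im=cv2.GaussianBlur(cv2.imread(f),(3,3),0).astype(int).sum(2)
    return
for k,pts in (('w9',[(256.5,95),(256.6,125),(256,205)]),('w11',[(254.3,95),(254.7,125),(255.2,205)])):
  c=dict(f=300.8875950851432,cx=255.31494029609897,cy=191.683458466419,T=np.load(k+'T.npy'))
  P=[atz(c,u+o,v+o,.19) for u,v in pts]; print(k,an(P[0],P[2]),an(P[1],P[2]))
  if k=='w11': print(atz(c,258.7+o,277.5+o,.243),'groove',atz(c,255.2,172.5,.19),'tray',an(atz(c,111,57.2,.014),atz(c,320.5,56,.014)))
"
```

```text
w9 -96.0081307903515 -96.16581269158722
w11 -95.3651456381151 -95.46820340330406
[0.45140325 0.10830258 0.243     ] groove [0.45504929 0.14077006 0.19      ] tray -5.299800604794888
```

Emit:
play_rows(series=[[[1,0,0,0,0],[1,0,0,0,0],[1,0,0,0,0],[1,0,0,0,0],[1,0,0,0,0]]])

```text
clock: 13.25
ee_pos: [0.451, 0.104, 0.1757]
tcp_rot: [[0.029, 0.994, -0.101], [-0.018, -0.1, -0.995], [-0.999, 0.03, 0.015]]
ft_force: [1.4, -0.4, 0.2]
finger_gap: 0.108
```

Emit:
play_rows(series=[[[1,0,-0.001,0,0],[1,0,-0.002,0,0],[1,0,-0.003,0,0],[1,0,-0.0035,0,0],[1,0,-0.004,0,0],[1,0,-0.0045,0,0],[1,0,-0.0045,0,0]]])

```text
clock: 13.95
ee_pos: [0.4493, 0.1045, 0.1763]
tcp_rot: [[0.034, 0.994, -0.101], [-0.019, -0.101, -0.995], [-0.999, 0.036, 0.015]]
ft_force: [10.3, -0.6, -1.4]
finger_gap: 0.109
```

```bash
python3 -c "
from h import *
st()
d=optics.snapshot('wrist');cv2.imwrite('pics/w12raw.png',d['color']);crop(d['color'],190,60,330,260,4,'pics/w12.png');np.save('w12T.npy',d['T'])
"
```

```text
t 13.95 p [0.4493 0.1045 0.1763] yaw -5.79 F [10.28 -0.61 -1.4 ] M [-0.27 -1.92 -0.01] gap 0.109 q [ 14.2  -1.1 -13.4  76.1  -1.5 110. ]
```

View pics/w12.png

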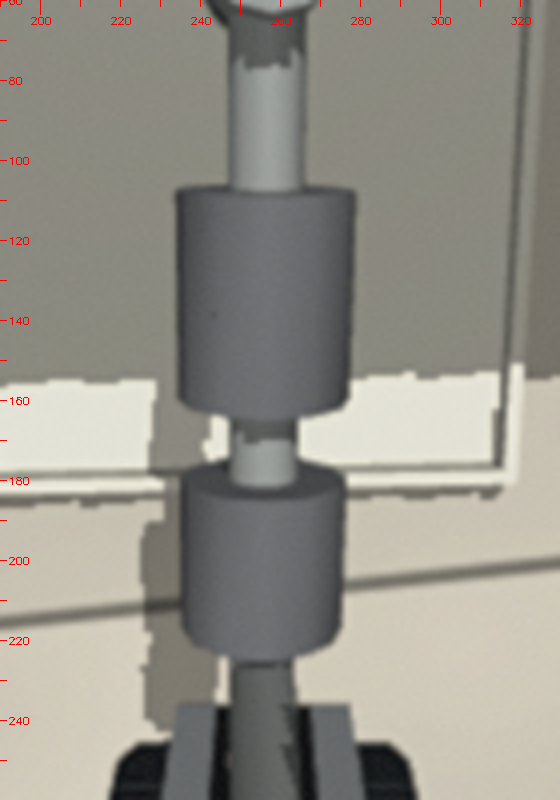

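Emit:
play_rows(series=[[[1,0,-0.002,0,0],[1,0,-0.003,0,0],[1,0,-0.0035,0,0],[1,0,-0.004,0,0],[1,0,-0.0043,0,0],[1,0,-0.0043,0,0]]])

```text
clock: 14.6
ee_pos: [0.4486, 0.1048, 0.1768]
tcp_rot: [[0.041, 0.994, -0.102], [-0.02, -0.101, -0.995], [-0.999, 0.043, 0.015]]
ft_force: [14.3, -1.5, -4.7]
finger_gap: 0.105
```

```bash
python3 -c "
from h import *
st()
d=optics.snapshot('wrist');cv2.imwrite('pics/w13raw.png',d['color']);crop(d['color'],190,60,330,260,4,'pics/w13.png');np.save('w13T.npy',d['T'])
"
```

```text
t 14.6 p [0.4486 0.1048 0.1768] yaw -5.83 F [14.27 -1.46 -4.74] M [-0.29 -2.46 -0.  ] gap 0.105 q [ 14.3  -1.5 -13.8  75.8  -1.7 110.2]
```

View pics/w13.png

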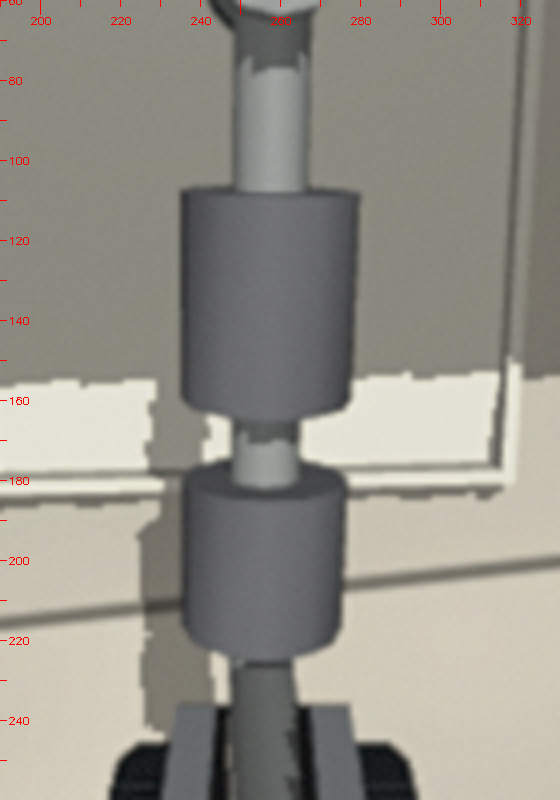

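Emit:
play_rows(series=[[[1,0,0.0005,0,0],[1,0,0.001,0,0],[1,0,0.0015,0,0],[0.8,0,0.0015,0,0],[0,0,0.0015,0,0],[0,0,0.0015,0,0],[0,0,0.0015,0,0],[0,0,0.0015,0,0]]])

```text
clock: 15.45
ee_pos: [0.4499, 0.1047, 0.1769]
tcp_rot: [[0.041, 0.994, -0.102], [-0.019, -0.101, -0.995], [-0.999, 0.042, 0.015]]
ft_force: [0.3, -0.8, -0.9]
finger_gap: 0.868
```

Emit:
play_rows(series=[[[0,-0.03,0.001,0,0],[0,-0.07,0.001,0,0],[0,-0.11,0.001,0,0],[0,-0.15,0.001,0,0],[0,-0.19,0.001,0,0],[0,-0.2,0.001,0,0]]])

```text
clock: 16.05
ee_pos: [0.4432, 0.1087, 0.3811]
tcp_rot: [[0.046, 0.994, -0.102], [-0.018, -0.101, -0.995], [-0.999, 0.048, 0.013]]
ft_force: [-0.6, -0.2, -0.4]
finger_gap: 1.0
```

```bash
python3 -c "
from h import *
st()
d=optics.snapshot('wrist');cv2.imwrite('pics/w14raw.png',d['color']);crop(d['color'],130,60,360,250,3,'pics/w14.png');np.save('w14T.npy',d['T'])
"
```

```text
t 16.05 p [0.4432 0.1087 0.3811] yaw -5.82 F [-0.55 -0.18 -0.42] M [ 0.03  0.09 -0.02] gap 1.0 q [ 15.    2.   16.  101.7  -1.7 110.8]
```

View pics/w14.png

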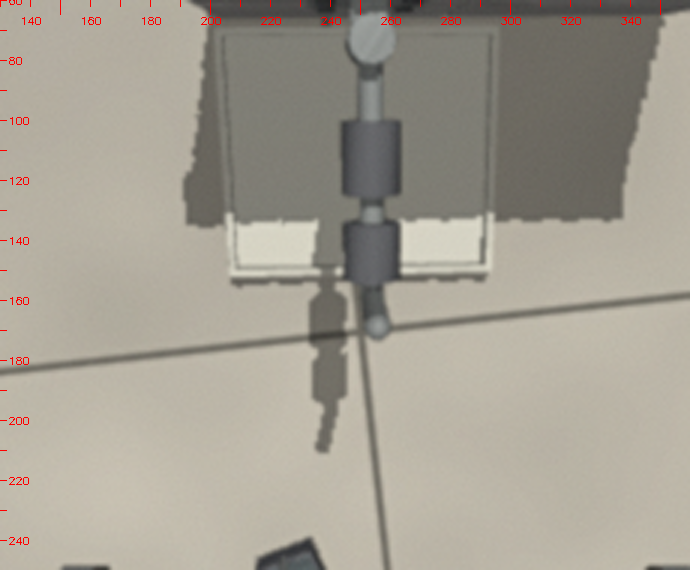

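```bash
python3 -c "
from h import *
d=optics.snapshot('wrist');c=wcam(d);o=-.5
an=lambda u,v:np.degrees(np.arctan2(*(v-u)[1::-1]))
h=atz(c,254.2+o,73+o,.205);pt=atz(c,255.7+o,168+o,.243)
a=atz(c,253.5+o,105+o,.19);e=atz(c,254+o,148+o,.19)
print('hinge',h,'prong',pt,an(h,pt),'rod',an(a,e),a,e,'groove',atz(c,254+o,130+o,.19), 'sleeve ends',atz(c,253.5+o,99.5+o,.2),atz(c,254+o,153+o,.19))
st([.562,-.175,.381],-10.4)
"
```

```text
hinge [0.46146445 0.20582963 0.205     ] prong [0.45129914 0.10859752 0.243     ] -95.9684103628708 rod -95.28066282427356 [0.45773156 0.17144822 0.19      ] [0.45301332 0.12039985 0.19      ] groove [0.45529444 0.14231293 0.19      ] sleeve ends [0.45799192 0.17801111 0.2       ] [0.45236372 0.11415961 0.19      ]
t 16.15 p [0.4435 0.1087 0.3787] yaw -5.81 F [ 0.18 -1.11 -1.05] M [-0.    0.06 -0.01] gap 1.002 q [ 15.    2.   15.7 101.5  -1.7 110.8]
shift [0.0082 0.1466 0.2702] turn 0.08
```

Emit:
play_rows(series=[[[0,0.001,0.021,0.039,0.01],[0,0.002,0.042,0.077,0.02],[0,0.004,0.063,0.116,0.04],[0,0.005,0.084,0.154,0.05],[0,0.006,0.105,0.193,0.07],[0,0.007,0.126,0.232,0.08],[0,0.008,0.147,0.27,0.08],[0,0.008,0.147,0.27,0.08]]])

```text
clock: 16.95
ee_pos: [0.5637, -0.1793, 0.3768]
tcp_rot: [[0.039, 0.982, -0.186], [-0.018, -0.185, -0.983], [-0.999, 0.041, 0.01]]
ft_force: [-0.1, 1.2, -1.0]
finger_gap: 1.001
```

```bash
python3 -c "
from h import *
st()
d=optics.snapshot('wrist');cv2.imwrite('pics/w15raw.png',d['color']);crop(d['color'],0,0,512,384,1,'pics/w15.png');c=wcam(d)
for z in (0,.15,.155,.197): print(z,proj(c,(.562,-.204,z)))
"
```

```text
t 16.95 p [ 0.5637 -0.1793  0.3768] yaw -10.68 F [-0.09  1.18 -0.96] M [ 0.08  0.08 -0.  ] gap 1.001 q [-17.5  17.8  34.7 104.5  -0.3  83.2]
0 [247.56849464 149.307329  ]
0.15 [249.59035194 169.70479879]
0.155 [249.68158042 170.62515558]
0.197 [250.53878129 179.27301068]
```

View pics/w15.png

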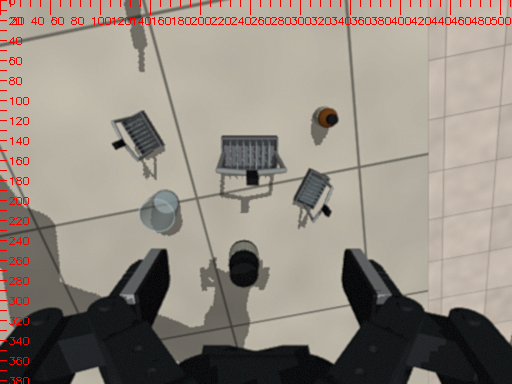

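```bash
python3 -c "
from h import *
crop('pics/w15raw.png',200,120,300,205,7,'pics/w15z.png')
"
```

```text
(no output)
```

View pics/w15z.png

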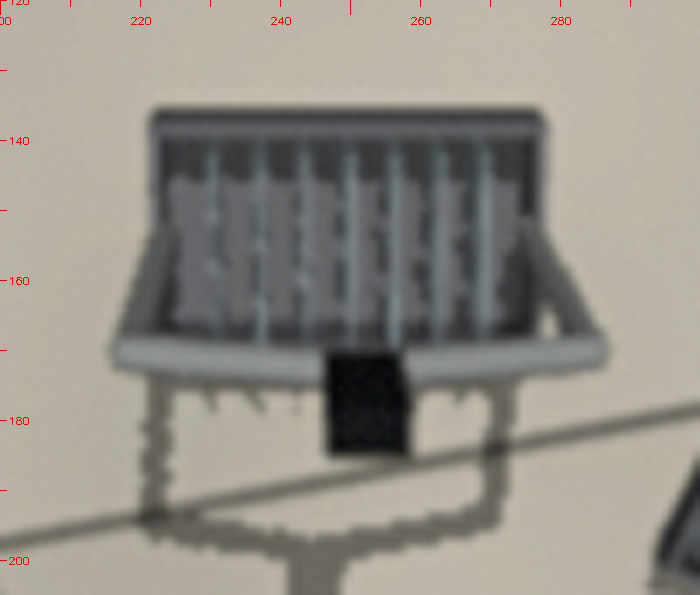

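```bash
python3 -c "
from h import *
d=optics.snapshot('wrist');c=wcam(d);o=-.5
an=lambda u,v:np.degrees(np.arctan2(*(v-u)[1::-1]))
A=lambda u,v,z:atz(c,u+o,v+o,z)
print('tab top -y edge ends',A(246.5,185,.197),A(258.2,185,.197),an(A(246.5,185,.197),A(258.2,185,.197)))
print('bail',A(216,170,.14),A(286.5,170,.14),an(A(216,170,.14),A(286.5,170,.14)))
a,b=A(221.5,136,.03),A(278,136,.03);print('tray back',a,b,np.linalg.norm(a-b),an(a,b))
m=(A(246.5,185,.197)+A(258.2,185,.197))/2; y=np.radians(an(a,b)); print('tab centre', m+.005*np.array([-np.sin(y),np.cos(y),0]))
bm=(a+b)/2; print('from tray',bm-.03*np.array([-np.sin(y),np.cos(y),0]))
"
```

```text
tab top -y edge ends [ 0.55452459 -0.20763823  0.197     ] [ 0.56893989 -0.21054706  0.197     ] -11.40837609688422
bail [ 0.51367871 -0.19480496  0.14      ] [ 0.61262172 -0.21452799  0.14      ] -11.273417814240391
tray back [ 0.5215293  -0.16352627  0.03      ] [ 0.61814395 -0.18227724  0.03      ] 0.09841743359336831 -10.98342179352825
tab centre [ 0.56268487 -0.20418423  0.197     ]
from tray [ 0.56412088 -0.20235223  0.03      ]
```

```bash
python3 -c "
from h import *
st([.5654,-.2047,.20],-11.2)
"
```

```text
t 17.05 p [ 0.5624 -0.1758  0.3789] yaw -10.52 F [-1.44 -0.14  0.31] M [-0.    0.08 -0.05] gap 1.004 q [-17.2  17.5  34.6 104.6  -0.2  83.3]
shift [0.1794 0.0005 0.0262] turn 0.012
```

Emit:
play_rows(series=[[[0,0.04,0.0,0.013,0.006],[0,0.08,0.0005,0.026,0.012],[0,0.12,0.0005,0.026,0.012],[0,0.15,0.0005,0.026,0.012],[0,0.17,0.0005,0.026,0.012],[0,0.179,0.0005,0.026,0.012],[0,0.179,0.0005,0.026,0.012],[0,0.179,0.0005,0.026,0.012]]], force=40)

```text
clock: 17.85
ee_pos: [0.5657, -0.204, 0.2017]
tcp_rot: [[0.042, 0.98, -0.194], [-0.018, -0.193, -0.981], [-0.999, 0.045, 0.009]]
ft_force: [-0.8, -0.8, 0.3]
finger_gap: 1.001
```

```bash
python3 -c "
from h import *
st([.5654,-.2047,.132],-11.2)
d=optics.snapshot('wrist');crop(d['color'],100,80,400,320,2,'pics/w16.png');c=wcam(d)
print(proj(c,(.5633,-.2037,.197)))
"
```

```text
t 17.85 p [ 0.5657 -0.204   0.2017] yaw -11.15 F [-0.75 -0.8   0.28] M [0.   0.05 0.01] gap 1.001 q [-19.8  13.2   5.8  80.   -0.1  81.4]
shift [ 0.0697 -0.0033  0.0001] turn 0.001
[249.67315829 218.70590961]
```

View pics/w16.png

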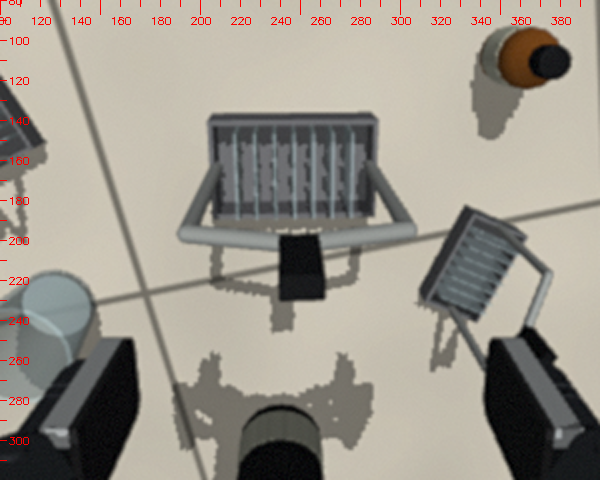

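Emit:
play_rows(series=[[[0,0.025,-0.001,0.0005,0],[0,0.05,-0.002,0.001,0],[0,0.065,-0.0025,0.001,0],[0,0.07,-0.0025,0.001,0],[0,0.07,-0.0025,0.001,0]]])

```text
clock: 18.4
ee_pos: [0.5666, -0.206, 0.1325]
tcp_rot: [[0.043, 0.98, -0.194], [-0.018, -0.193, -0.981], [-0.999, 0.046, 0.009]]
ft_force: [0.1, -0.1, -0.1]
finger_gap: 0.997
```

```bash
python3 -c "
from h import *
st([.5654,-.2047,.132],-11.2)
d=optics.snapshot('wrist');crop(d['color'],100,80,400,320,2,'pics/w17.png')
for n in ('side','scene'):
  d=optics.snapshot(n);cv2.imwrite(f'pics/{n}17.png',d['color'])
crop('pics/side17.png',220,150,340,270,5,'pics/s17.png')
"
```

```text
t 18.4 p [ 0.5666 -0.206   0.1325] yaw -11.16 F [ 0.11 -0.1  -0.09] M [ 0.02  0.05 -0.02] gap 0.997 q [-19.9  13.6  -2.4  71.3  -0.1  81.3]
shift [ 0.0005 -0.0014 -0.001 ] turn 0.001
```

View pics/w17.png

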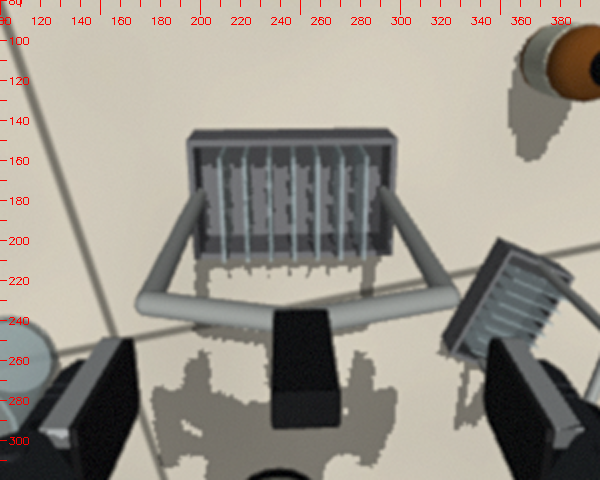

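View pics/s17.png

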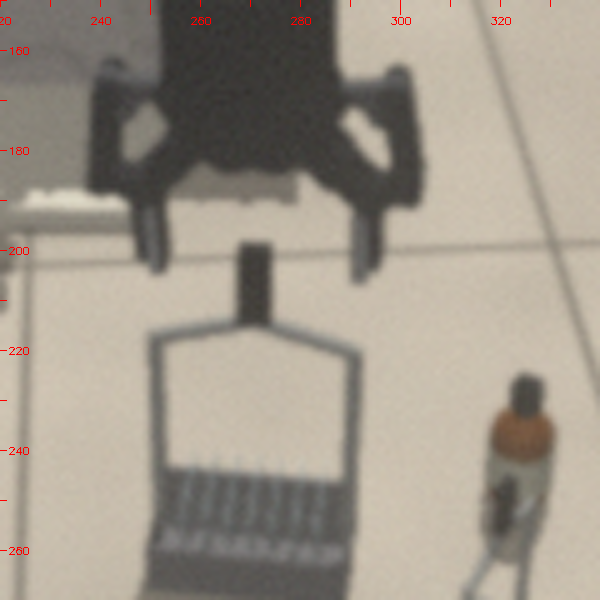

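Emit:
play_rows(series=[[[0.5,0.001,-0.001,0,0],[1,0.001,-0.001,0,0],[1,0.001,-0.001,0,0],[1,0.001,-0.001,0,0],[1,0.001,-0.001,0,0],[1,0.001,-0.001,0,0],[1,0.001,-0.001,0,0]]], force=45)

```text
clock: 19.25
ee_pos: [0.5658, -0.206, 0.1327]
tcp_rot: [[0.045, 0.98, -0.194], [-0.019, -0.193, -0.981], [-0.999, 0.047, 0.01]]
ft_force: [-2.8, 0.3, 3.7]
finger_gap: 0.18
```

```bash
python3 -c "
from h import *
st()
d=optics.snapshot('wrist');crop(d['color'],100,80,400,320,2,'pics/w18.png')
d=optics.snapshot('side');crop(d['color'],220,150,340,290,4,'pics/s18.png')
"
```

```text
t 19.25 p [ 0.5658 -0.206   0.1327] yaw -11.17 F [-2.83  0.31  3.71] M [ 0.23  1.11 -0.01] gap 0.18 q [-19.9  13.4  -2.6  71.2  -0.1  81.2]
```

View pics/w18.png

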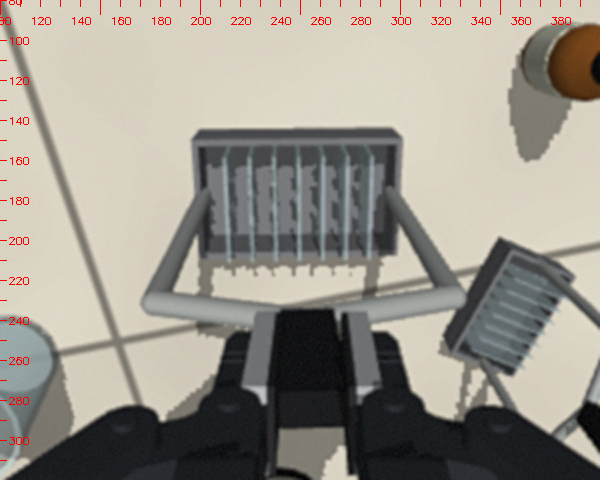

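View pics/s18.png

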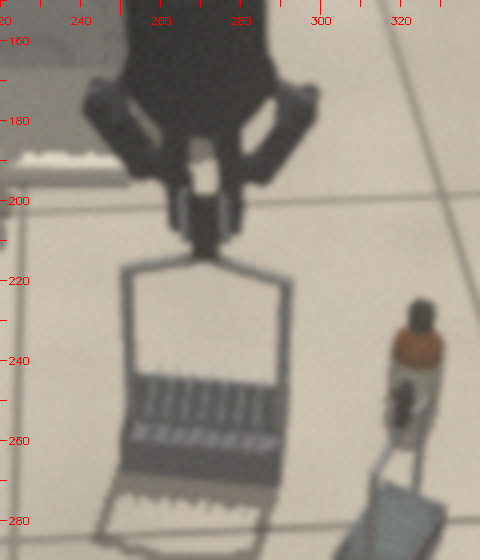

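Emit:
play_rows(series=[[[1,-0.003,0,0,0],[1,-0.01,0,0,0],[1,-0.03,0,0,0],[1,-0.06,0,0,0],[1,-0.095,0,0,0],[1,-0.13,0,0,0],[1,-0.165,0,0,0],[1,-0.2,0,0,0]]])

```text
clock: 20.15
ee_pos: [0.557, -0.2022, 0.3342]
tcp_rot: [[0.046, 0.98, -0.194], [-0.019, -0.193, -0.981], [-0.999, 0.049, 0.01]]
ft_force: [0.8, -0.7, -1.0]
finger_gap: 0.182
```

```bash
python3 -c "
from h import *
st([.452+.0025,.035,.335],-5.4)
d=optics.snapshot('wrist');crop(d['color'],100,80,400,320,2,'pics/w19.png')
d=optics.snapshot('side');crop(d['color'],200,80,340,290,4,'pics/s19.png')
"
```

```text
t 20.15 p [ 0.557  -0.2022  0.3342] yaw -11.16 F [ 0.8  -0.7  -1.03] M [-0.01  0.08 -0.05] gap 0.182 q [-19.9  15.1  25.2  97.3  -0.1  81.3]
shift [-0.0099 -0.1463 -0.2128] turn -0.101
```

View pics/w19.png

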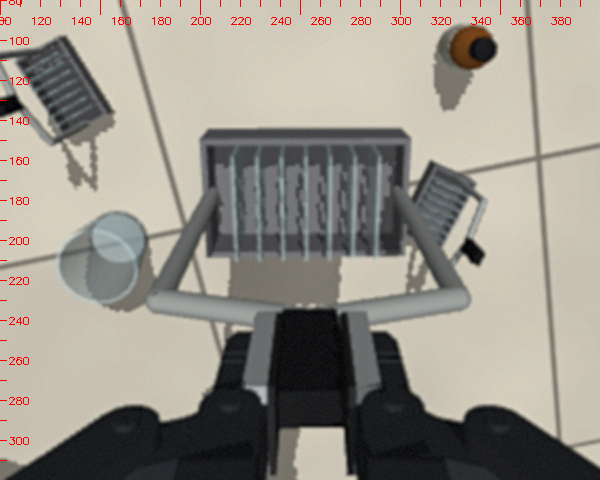

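View pics/s19.png

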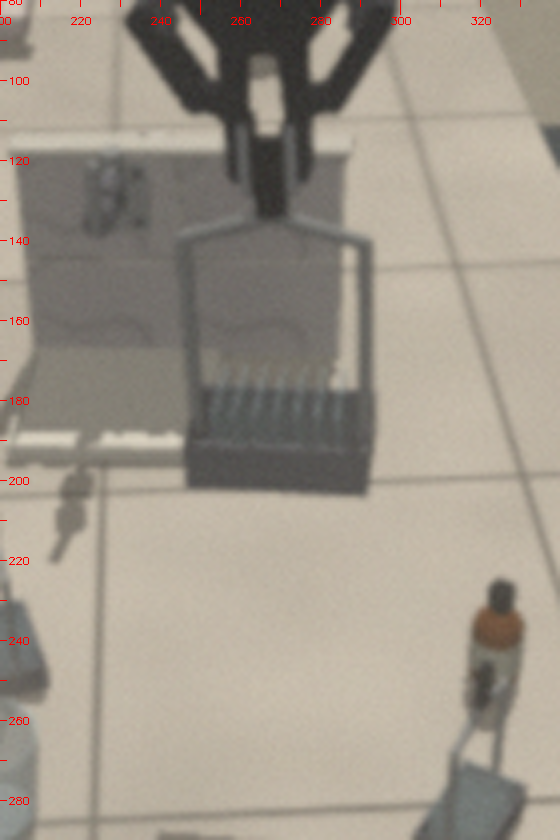

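Emit:
play_rows(series=[[[1,-0.001,-0.01,-0.015,0],[1,-0.002,-0.03,-0.044,-0.02],[1,-0.004,-0.054,-0.079,-0.04],[1,-0.006,-0.078,-0.114,-0.06],[1,-0.008,-0.102,-0.149,-0.08],[1,-0.009,-0.124,-0.181,-0.1],[1,-0.01,-0.139,-0.203,-0.1],[1,-0.01,-0.1465,-0.213,-0.1]]])

```text
clock: 21.05
ee_pos: [0.4539, 0.037, 0.3367]
tcp_rot: [[0.052, 0.994, -0.093], [-0.021, -0.092, -0.996], [-0.998, 0.054, 0.016]]
ft_force: [-0.1, -0.9, -2.6]
finger_gap: 0.176
```

Emit:
play_rows(series=[[[1,0,0,0,0],[1,0,0,0,0]]])

```text
clock: 21.25
ee_pos: [0.4538, 0.0369, 0.3362]
tcp_rot: [[0.052, 0.994, -0.092], [-0.021, -0.091, -0.996], [-0.998, 0.053, 0.016]]
ft_force: [-0.0, -1.2, -2.4]
finger_gap: 0.172
```

```bash
python3 -c "
from h import *
st([.452+.0025,.035,.335],-5.4)
d=optics.snapshot('wrist');cv2.imwrite('pics/w20raw.png',d['color']);crop(d['color'],90,0,410,300,2,'pics/w20.png')
d=optics.snapshot('side');cv2.imwrite('pics/side20.png',d['color']);crop(d['color'],160,60,300,230,4,'pics/s20.png')
d=optics.snapshot('scene');cv2.imwrite('pics/scene20.png',d['color']);crop(d['color'],240,60,390,210,4,'pics/c20.png')
"
```

```text
t 21.25 p [0.4538 0.0369 0.3362] yaw -5.22 F [-0.05 -1.22 -2.41] M [-0.09  0.05 -0.03] gap 0.172 q [  5.7  -0.5   7.4  95.1  -1.5 101. ]
shift [0.0012 0.0008 0.0018] turn 0.003
```

View pics/w20.png

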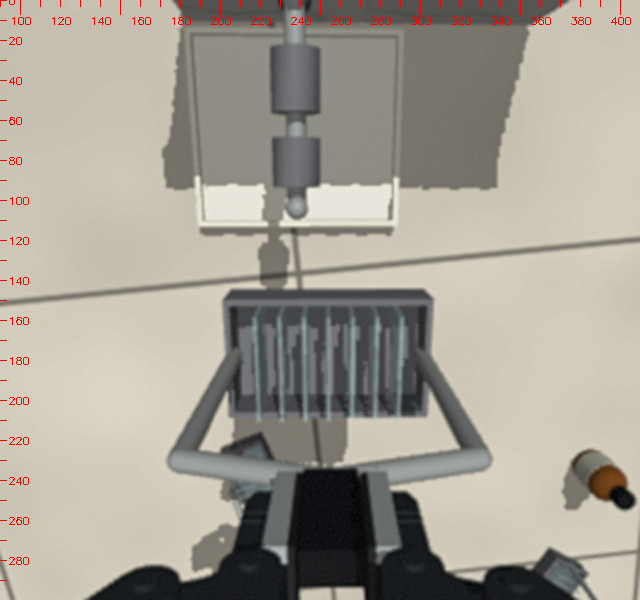

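View pics/s20.png

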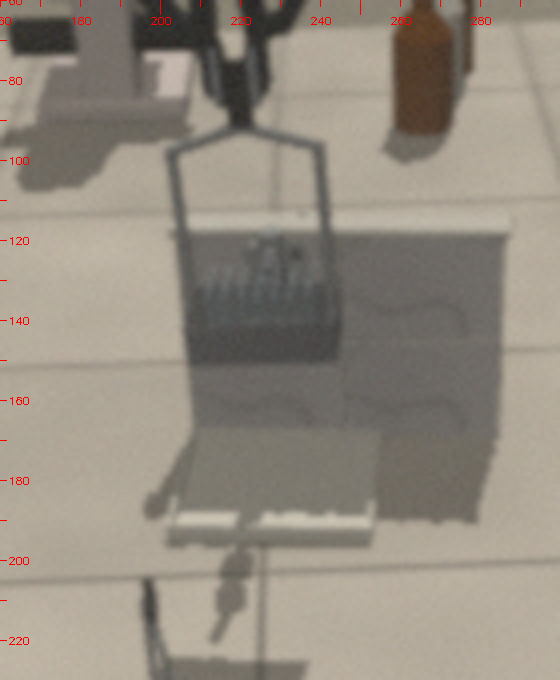

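View pics/c20.png

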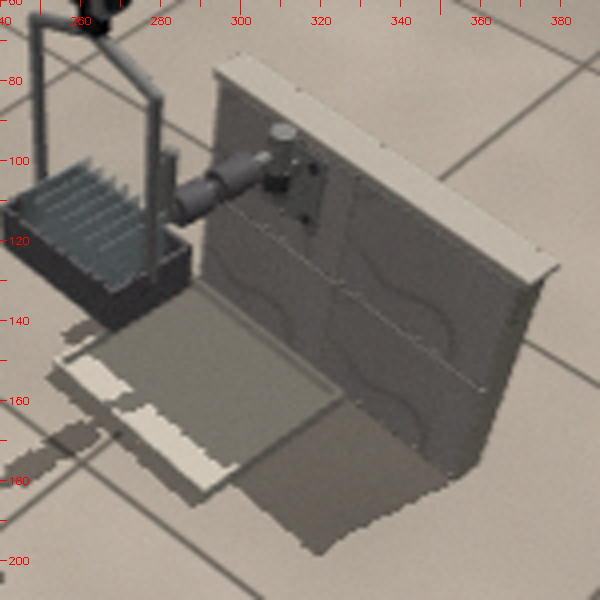

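```bash
python3 -c "
from h import *
st([.4545,.037,.245],-5.4)
print('peak',tri([('side',219.7,91),('scene',264,67.5)]))
"
```

```text
t 21.4 p [0.4543 0.0361 0.3364] yaw -5.34 F [-0.05 -0.36 -2.91] M [0.09 0.08 0.01] gap 0.177 q [  5.6  -0.4   7.5  95.1  -1.5 101. ]
shift [ 0.0912 -0.0048 -0.0024] turn 0.001
peak (array([0.45060718, 0.04130878, 0.3553748 ]), [array([0.2, 0.3]), array([-0.1, -0.4])])
```

Emit:
play_rows(series=[[[1,0.01,0,0,0],[1,0.03,-0.001,-0.001,0],[1,0.05,-0.002,-0.001,0],[1,0.07,-0.003,-0.002,0],[1,0.085,-0.004,-0.002,0],[1,0.091,-0.005,-0.002,0],[1,0.091,-0.005,-0.002,0]]])

```text
clock: 22.1
ee_pos: [0.4537, 0.0361, 0.244]
tcp_rot: [[0.05, 0.994, -0.095], [-0.021, -0.094, -0.995], [-0.999, 0.051, 0.017]]
ft_force: [-0.1, 0.7, -2.0]
finger_gap: 0.172
```

```bash
python3 -c "
from h import *
st([.4575,.1385,.245],-5.4)
d=optics.snapshot('side');cv2.imwrite('pics/side21.png',d['color']);crop(d['color'],160,80,300,230,4,'pics/s21.png')
d=optics.snapshot('scene');cv2.imwrite('pics/scene21.png',d['color']);crop(d['color'],230,70,350,190,5,'pics/c21.png')
"
```

```text
t 22.1 p [0.4537 0.0361 0.244 ] yaw -5.39 F [-0.1   0.65 -2.05] M [ 0.02  0.02 -0.04] gap 0.172 q [  5.6  -2.5  -6.3  83.5  -1.5 101. ]
shift [-0.003  -0.0058 -0.1022] turn 0.0
```

View pics/s21.png

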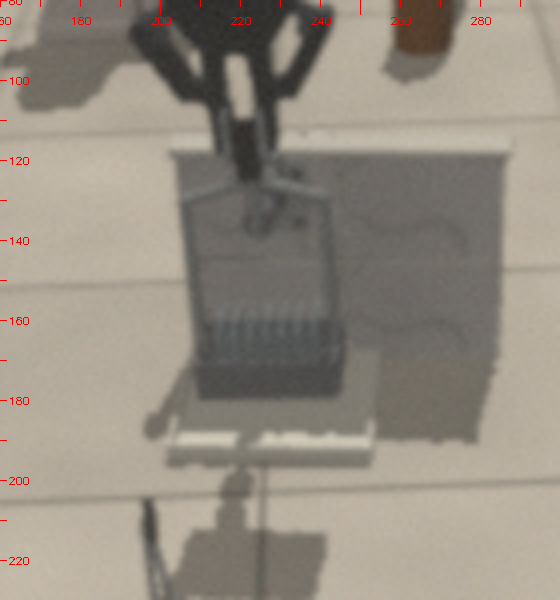

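View pics/c21.png

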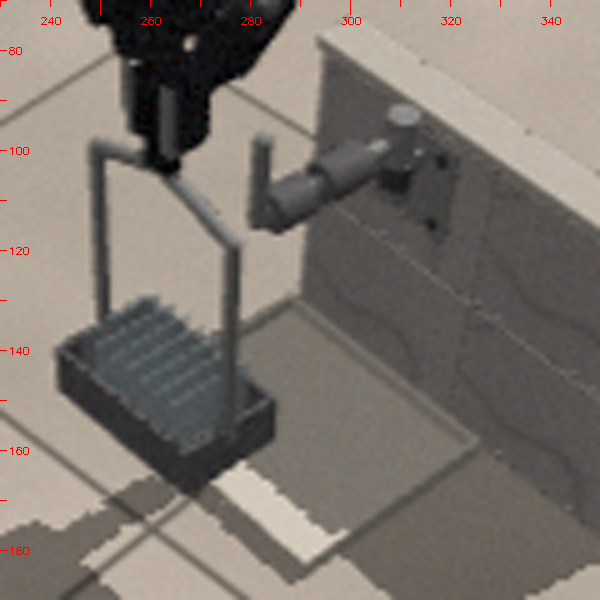

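```bash
python3 -c "
from h import *
print('peak',tri([('side',221.3,125),('scene',262.5,104)]), proj('side',(.4512,.0384,.2655)),proj('scene',(.4512,.0384,.2655)))
"
```

```text
peak (array([0.44852441, 0.04143479, 0.26023429]), [array([0.2, 0.3]), array([-0.1, -0.5])]) [222.3795871  124.00677764] [262.39636506 102.87290913]
```

Emit:
play_rows(series=[[[1,0,-0.0005,-0.008,0],[1,-0.0005,-0.001,-0.02,0],[1,-0.001,-0.002,-0.032,0],[1,-0.0015,-0.0025,-0.044,0],[1,-0.0015,-0.003,-0.052,0],[1,-0.0015,-0.003,-0.055,0],[1,-0.0015,-0.003,-0.055,0]]])

```text
clock: 22.9
ee_pos: [0.4566, 0.092, 0.2459]
tcp_rot: [[0.052, 0.994, -0.093], [-0.021, -0.092, -0.996], [-0.998, 0.054, 0.016]]
ft_force: [-0.5, 0.2, -2.5]
finger_gap: 0.174
```

```bash
python3 -c "
from h import *
st([.4575,.1385,.245],-5.4)
d=optics.snapshot('side');cv2.imwrite('pics/side22.png',d['color']);crop(d['color'],160,80,300,230,4,'pics/s22.png')
d=optics.snapshot('scene');cv2.imwrite('pics/scene22.png',d['color']);crop(d['color'],230,70,350,190,5,'pics/c22.png')
d=optics.snapshot('wrist');crop(d['color'],90,0,410,300,2,'pics/w22.png')
"
```

```text
t 22.9 p [0.4566 0.092  0.2459] yaw -5.31 F [-0.53  0.25 -2.46] M [-0.01  0.09  0.01] gap 0.174 q [ 12.7  -1.3  -4.9  83.7  -1.8 108. ]
shift [-0.     -0.0035 -0.0463] turn 0.002
```

View pics/c22.png

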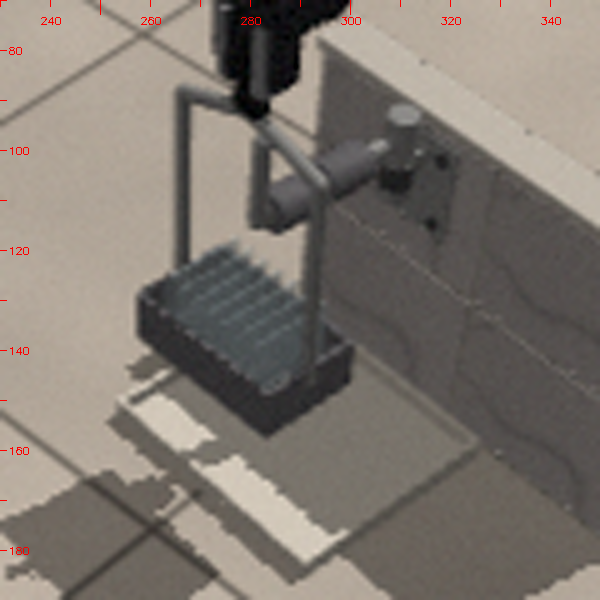

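View pics/w22.png

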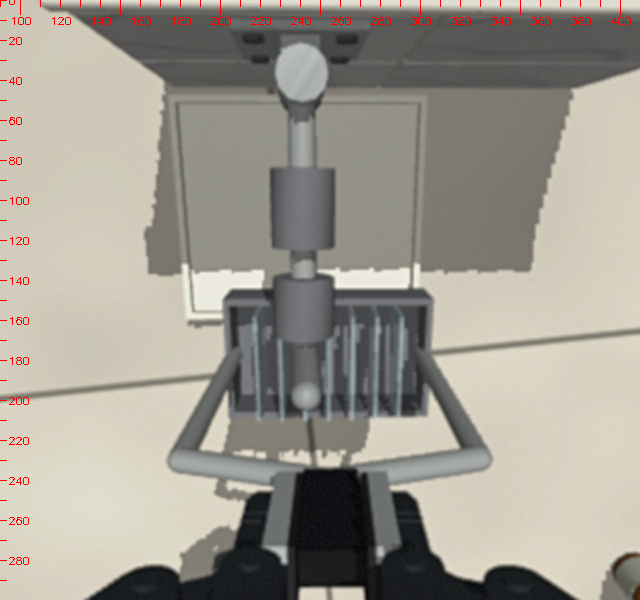

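```bash
python3 -c "
from h import *
d=optics.snapshot('wrist');c=wcam(d)
print('prong',atz(c,243,197.5,.243),'bailL',atz(c,175.5,230,.252),'bailR',atz(c,335,230,.252),'peak',atz(c,255,237,.2675))
print(proj(c,(.4541,.0943,.2675)))
"
```

```text
prong [0.45142138 0.10728166 0.243     ] bailL [0.4071835  0.09382466 0.252     ] bailR [0.50850609 0.08139996 0.252     ] peak [0.4563061  0.09097111 0.2675    ]
[250.69662194 232.34056329]
```

Emit:
play_rows(series=[[[1,0,-0.0005,-0.006,0],[1,0,-0.0015,-0.016,0],[1,0,-0.0025,-0.028,0],[1,0,-0.0035,-0.037,0],[1,0,-0.004,-0.044,0],[1,0,-0.004,-0.044,0],[1,0,-0.004,-0.044,0]]])

```text
clock: 23.8
ee_pos: [0.4568, 0.1356, 0.2451]
tcp_rot: [[0.052, 0.994, -0.094], [-0.022, -0.093, -0.995], [-0.998, 0.054, 0.017]]
ft_force: [-0.2, 0.4, -1.6]
finger_gap: 0.177
```

```bash
python3 -c "
from h import *
st([.4565,.1385,.20],-5.4)
d=optics.snapshot('side');cv2.imwrite('pics/side23.png',d['color']);crop(d['color'],160,80,300,230,4,'pics/s23.png')
d=optics.snapshot('scene');cv2.imwrite('pics/scene23.png',d['color']);crop(d['color'],240,60,350,160,6,'pics/c23.png')
d=optics.snapshot('wrist');cv2.imwrite('pics/w23raw.png',d['color']);crop(d['color'],150,100,360,260,3,'pics/w23.png')
"
```

```text
t 23.8 p [0.4568 0.1356 0.2451] yaw -5.36 F [-0.21  0.38 -1.63] M [-0.01  0.09 -0.  ] gap 0.177 q [ 18.    0.   -3.7  83.8  -2.1 113.3]
shift [ 0.0449 -0.003  -0.0037] turn 0.001
```

View pics/c23.png

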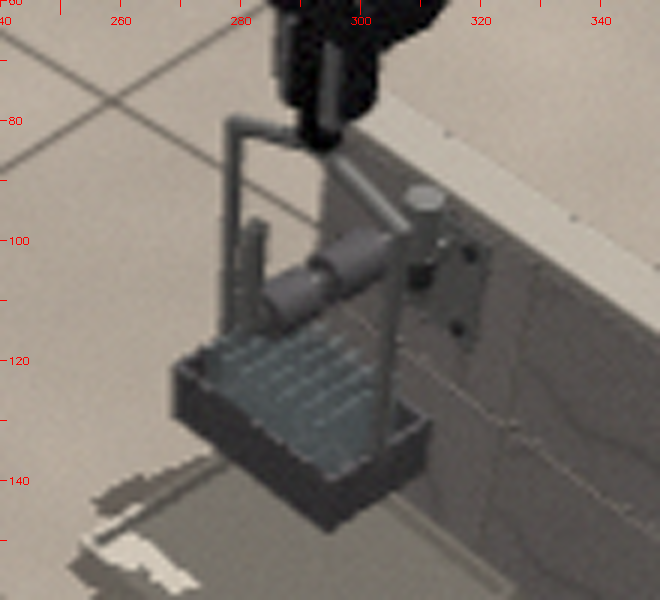

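View pics/w23.png

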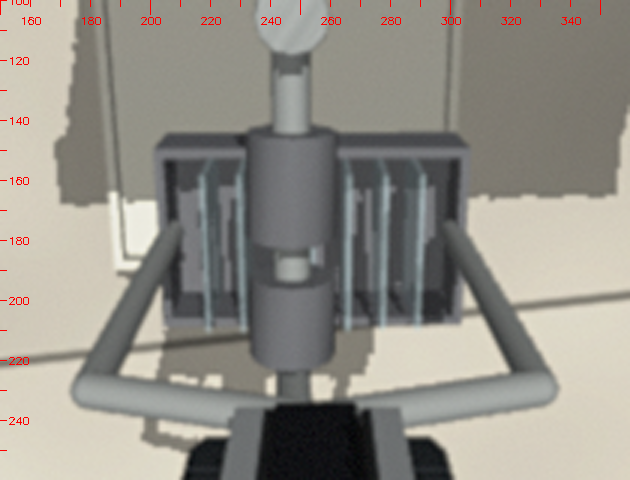

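View pics/s23.png

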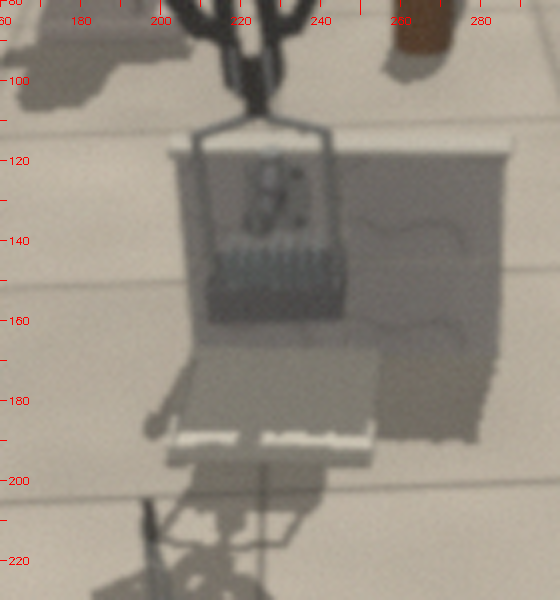

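Emit:
play_rows(series=[[[1,0.008,-0.0005,0,0],[1,0.02,-0.001,0,0],[1,0.032,-0.0015,-0.0005,0],[1,0.042,-0.002,-0.001,0],[1,0.05,-0.0025,-0.001,0],[1,0.054,-0.003,-0.001,0],[1,0.054,-0.003,-0.001,0]]])

```text
clock: 24.65
ee_pos: [0.4563, 0.1351, 0.1904]
tcp_rot: [[0.051, 0.994, -0.095], [-0.022, -0.094, -0.995], [-0.998, 0.053, 0.017]]
ft_force: [0.1, 0.1, -2.5]
finger_gap: 0.176
```

```bash
python3 -c "
from h import *
st()
d=optics.snapshot('wrist');cv2.imwrite('pics/w24raw.png',d['color']);crop(d['color'],150,80,360,280,3,'pics/w24.png')
d=optics.snapshot('scene');crop(d['color'],250,60,350,160,6,'pics/c24.png')
"
```

```text
t 24.65 p [0.4563 0.1351 0.1904] yaw -5.41 F [ 0.07  0.09 -2.51] M [ 0.04  0.05 -0.01] gap 0.176 q [ 18.   -0.3 -10.9  77.   -2.1 113.3]
```

View pics/w24.png

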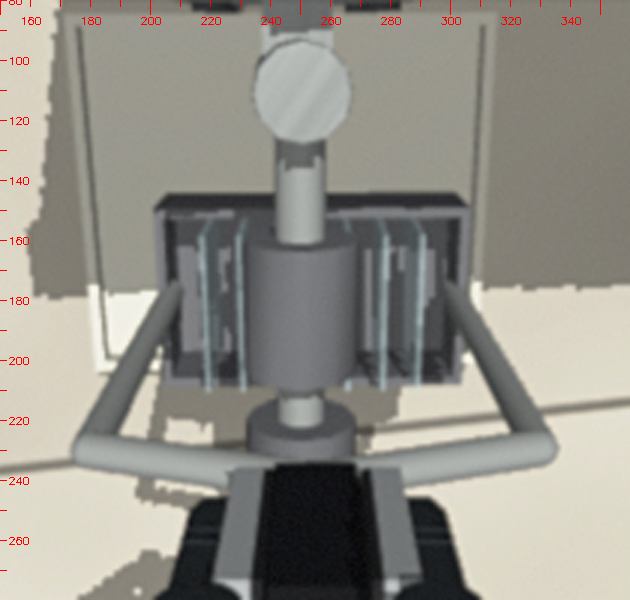

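View pics/c24.png

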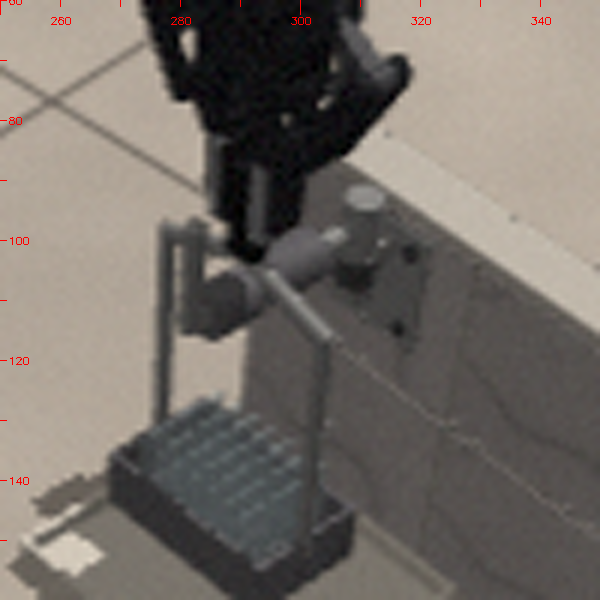

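```bash
python3 -c "
from h import *
d=optics.snapshot('wrist');c=wcam(d);s=st()
p=np.array(s['ee_pos'])
for y in (.135,.138,.1417): print(y,proj(c,(.455,y,.212)),proj(c,(.455,y,.202)))
# sleeve lip arcs: inner sleeve outer edge bottom row ~209.5 ; outer sleeve inner edge top row 212
print('inner sleeve outer edge top', atz(c,250,209.5,.202),'outer sleeve inner edge top',atz(c,250,212.5,.202), 'wire', atz(c,251,240,.212))
print('shoulders',atz(c,176.5,229.5,.194),atz(c,334,229,.194))
"
```

```text
t 24.8 p [0.457  0.1353 0.1916] yaw -5.41 F [-0.26 -0.91 -1.39] M [ 0.01  0.05 -0.  ] gap 0.176 q [ 18.   -0.3 -10.8  77.   -2.1 113.3]
0.135 [252.25878296 236.62904765] [251.5043631 229.0701173]
0.138 [251.75735961 232.07461681] [251.02436659 224.70651506]
0.1417 [251.13107423 226.38606352] [250.42522864 219.25980937]
inner sleeve outer edge top [0.45539022 0.14816252 0.202     ] outer sleeve inner edge top [0.45519228 0.14620148 0.202     ] wire [0.45404264 0.13287804 0.212     ]
shoulders [0.40723413 0.13660983 0.194     ] [0.50914462 0.12441223 0.194     ]
```

Emit:
play_rows(series=[[[1,0,0,-0.002,0],[1,0,0,-0.004,0],[1,0.0015,0,-0.004,0],[1,0.003,0,-0.004,0],[1,0.0045,0,-0.004,0],[1,0.006,0,-0.004,0],[1,0.006,0,-0.004,0]]])

```text
clock: 25.5
ee_pos: [0.4577, 0.1391, 0.1854]
tcp_rot: [[0.053, 0.994, -0.095], [-0.021, -0.094, -0.995], [-0.998, 0.055, 0.016]]
ft_force: [0.4, 0.4, -1.9]
finger_gap: 0.176
```

```bash
python3 -c "
from h import *
st()"
```

```text
t 25.5 p [0.4577 0.1391 0.1854] yaw -5.42 F [ 0.42  0.44 -1.86] M [-0.01  0.06 -0.01] gap 0.176 q [ 1.840e+01 -1.000e-01 -1.130e+01  7.630e+01 -2.100e+00  1.138e+02]
```

Emit:
play_rows(series=[[[1,0.001,-0.0005,0,0],[1,0.002,-0.001,0,0],[1,0.003,-0.001,0,0],[1,0.0035,-0.001,0,0],[1,0.0035,-0.001,0,0]]])

```text
clock: 26.0
ee_pos: [0.4574, 0.1392, 0.1829]
tcp_rot: [[0.055, 0.994, -0.095], [-0.021, -0.094, -0.995], [-0.998, 0.057, 0.015]]
ft_force: [-0.9, -0.6, 7.1]
finger_gap: 0.179
```

```bash
python3 -c "
from h import *
st()"
```

```text
t 26.0 p [0.4574 0.1392 0.1829] yaw -5.43 F [-0.93 -0.64  7.13] M [-0.15  0.2   0.05] gap 0.179 q [ 18.4  -0.2 -11.8  75.8  -2.1 113.8]
```

Emit:
play_rows(series=[[[1,-0.0003,0,0,0],[1,-0.0003,0,-0.001,0],[1,-0.0003,0,-0.002,0],[1,-0.0003,0,-0.003,0],[1,-0.0003,0,-0.003,0]]])

```text
clock: 26.5
ee_pos: [0.4574, 0.1424, 0.1824]
tcp_rot: [[0.054, 0.994, -0.095], [-0.021, -0.094, -0.995], [-0.998, 0.056, 0.016]]
ft_force: [1.1, 1.1, -1.9]
finger_gap: 0.176
```

```bash
python3 -c "
from h import *
st()
d=optics.snapshot('wrist');cv2.imwrite('pics/w25raw.png',d['color']);crop(d['color'],150,80,360,280,3,'pics/w25.png')"
```

```text
t 26.5 p [0.4574 0.1424 0.1824] yaw -5.41 F [ 1.08  1.09 -1.9 ] M [ 0.24  0.09 -0.06] gap 0.176 q [ 1.880e+01 -1.000e-01 -1.170e+01  7.590e+01 -2.100e+00  1.142e+02]
```

View pics/w25.png

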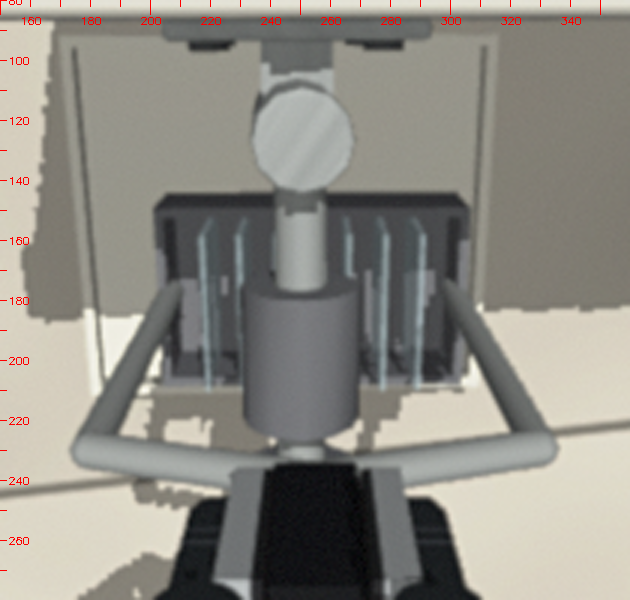

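Emit:
play_rows(series=[[[1,0.001,0,0,0],[1,0.002,-0.0005,0,0],[1,0.003,-0.0005,0,0],[1,0.004,-0.0005,0,0],[1,0.004,-0.0005,0,0]]])

```text
clock: 27.05
ee_pos: [0.4572, 0.1425, 0.1786]
tcp_rot: [[0.054, 0.994, -0.095], [-0.02, -0.094, -0.995], [-0.998, 0.056, 0.015]]
ft_force: [-0.6, 2.1, -0.0]
finger_gap: 0.173
```

```bash
python3 -c "
from h import *
st()"
```

```text
t 27.05 p [0.4572 0.1425 0.1786] yaw -5.41 F [-0.57  2.06 -0.04] M [0.59 0.18 0.03] gap 0.173 q [ 1.880e+01 -1.000e-01 -1.220e+01  7.540e+01 -2.100e+00  1.142e+02]
```

Emit:
play_rows(series=[[[1,0.0005,0,-0.0005,0],[1,0.0015,0,-0.0008,0],[1,0.002,0,-0.0008,0],[1,0.0025,0,-0.0008,0],[1,0.0025,0,-0.0008,0]]])

```text
clock: 27.55
ee_pos: [0.4575, 0.1434, 0.1764]
tcp_rot: [[0.055, 0.994, -0.095], [-0.02, -0.094, -0.995], [-0.998, 0.056, 0.015]]
ft_force: [-1.8, -0.2, 3.4]
finger_gap: 0.176
```

```bash
python3 -c "
from h import *
st()"
```

```text
t 27.55 p [0.4575 0.1434 0.1764] yaw -5.4 F [-1.82 -0.2   3.44] M [0.13 0.38 0.03] gap 0.176 q [ 18.8  -0.  -12.4  75.1  -2.1 114.2]
```

```bash
python3 -c "
from h import *
d=optics.snapshot('scene');crop(d['color'],250,60,350,160,6,'pics/c26.png')
d=optics.snapshot('side');crop(d['color'],160,80,300,230,4,'pics/s26.png')"
```

```text
(no output)
```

View pics/c26.png

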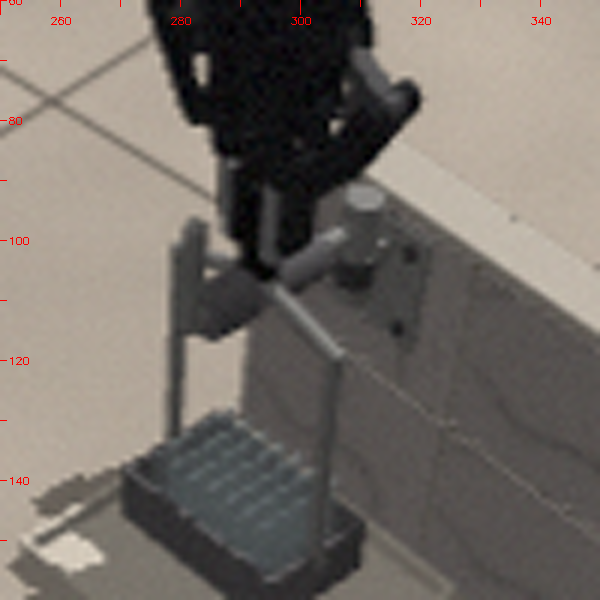

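View pics/s26.png

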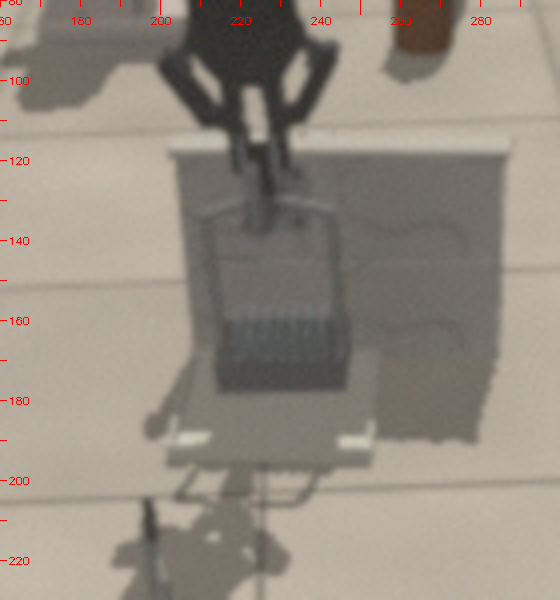

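Seated in the groove: contact came 7 mm below the sleeve-top contact. I'll ease the grip, open slowly and check.

Emit:
play_rows(series=[[[1,0,0,0,0],[1,0,0,0,0],[0.8,0,0,0,0],[0.7,0,0,0,0],[0.6,0,0,0,0],[0.4,0,0,0,0],[0.2,0,0,0,0],[0,0,0,0,0]]], force=20)

```text
clock: 28.45
ee_pos: [0.4575, 0.1434, 0.1763]
tcp_rot: [[0.054, 0.994, -0.095], [-0.02, -0.094, -0.995], [-0.998, 0.056, 0.015]]
ft_force: [0.1, -0.3, 0.3]
finger_gap: 0.892
```

```bash
python3 -c "
from h import *
st()
d=optics.snapshot('wrist');cv2.imwrite('pics/w27raw.png',d['color']);crop(d['color'],110,60,400,310,2,'pics/w27.png')
d=optics.snapshot('scene');crop(d['color'],250,60,350,160,6,'pics/c27.png')
"
```

```text
t 28.45 p [0.4575 0.1434 0.1763] yaw -5.4 F [ 0.09 -0.28  0.35] M [ 0.04  0.05 -0.  ] gap 0.892 q [ 18.9  -0.  -12.4  75.1  -2.1 114.2]
```

View pics/w27.png

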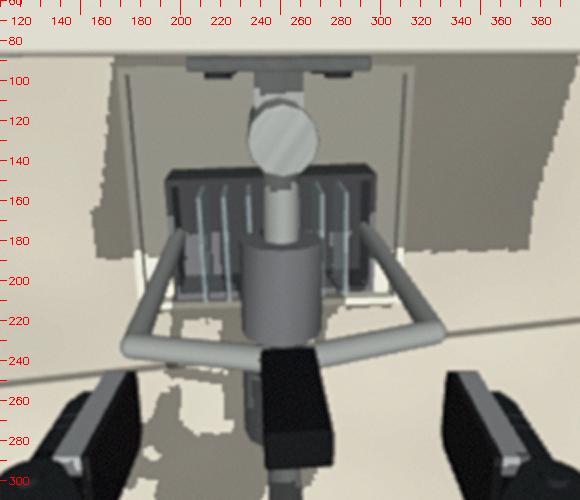

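View pics/c27.png

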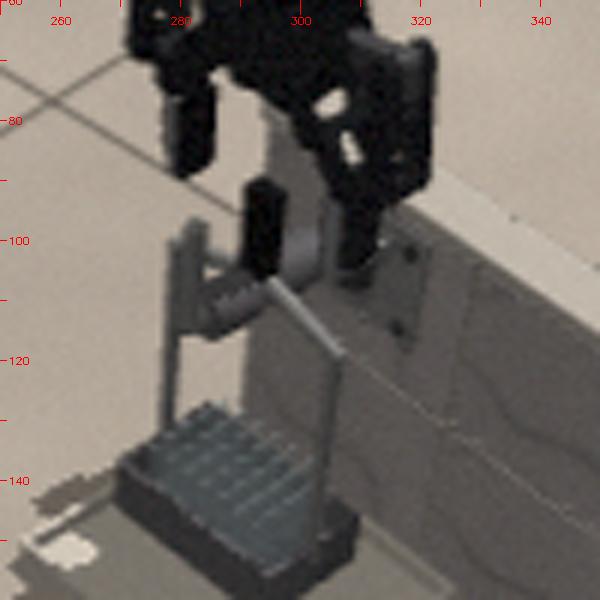

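Emit:
play_rows(series=[[[0,0,0,0,0],[0,-0.01,0.0005,0,0],[0,-0.025,0.0015,0,0],[0,-0.045,0.0025,0.0005,0],[0,-0.07,0.004,0.001,0],[0,-0.1,0.0055,0.0015,0],[0,-0.13,0.007,0.002,0],[0,-0.16,0.009,0.0025,0]]])

```text
clock: 29.35
ee_pos: [0.4572, 0.1432, 0.3387]
tcp_rot: [[0.055, 0.994, -0.095], [-0.02, -0.094, -0.995], [-0.998, 0.057, 0.014]]
ft_force: [-0.1, 0.8, -0.5]
finger_gap: 0.991
```

Emit:
play_rows(series=[[[0,-0.02,0,0.03,0],[0,-0.02,0,0.06,0],[0,-0.02,0,0.06,0],[0,-0.02,0,0.06,0],[0,-0.02,0,0.06,0],[0,-0.02,0,0.06,0],[0,-0.02,0,0.06,0],[0,-0.02,0,0.06,0]]])

```text
clock: 30.15
ee_pos: [0.4504, 0.0843, 0.3593]
tcp_rot: [[0.055, 0.994, -0.094], [-0.02, -0.093, -0.995], [-0.998, 0.057, 0.014]]
ft_force: [0.3, -0.5, -1.2]
finger_gap: 0.998
```

```bash
python3 -c "
from h import *
st()
d=optics.snapshot('wrist');cv2.imwrite('pics/w28raw.png',d['color']);crop(d['color'],110,0,400,280,2,'pics/w28.png')
d=optics.snapshot('scene');cv2.imwrite('pics/scene28.png',d['color']);crop(d['color'],250,60,350,160,6,'pics/c28.png')
d=optics.snapshot('side');cv2.imwrite('pics/side28.png',d['color']);crop(d['color'],160,80,300,230,4,'pics/s28.png')
"
```

```text
t 30.15 p [0.4504 0.0843 0.3593] yaw -5.36 F [ 0.35 -0.53 -1.21] M [0.03 0.04 0.02] gap 0.998 q [ 11.9   0.7  11.7  98.1  -1.7 107.2]
```

View pics/w28.png

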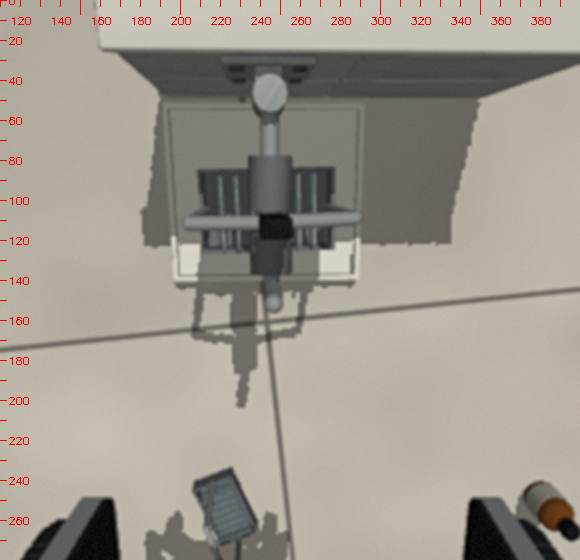

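View pics/c28.png

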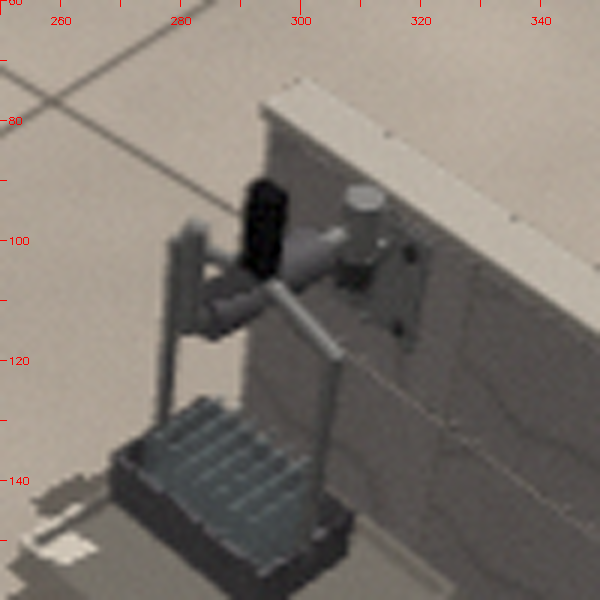

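View pics/s28.png

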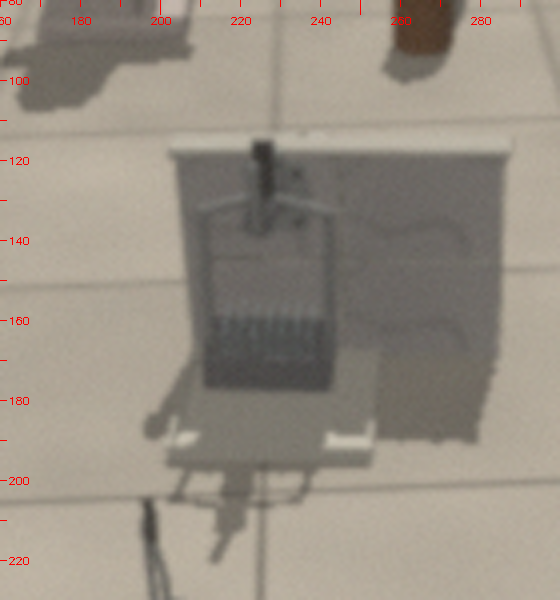

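View pics/scene28.png

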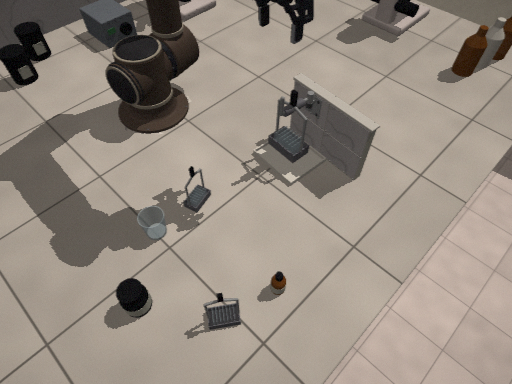

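Emit:
play_rows(series=[[[0,0,0,0,0],[0,0,0,0,0],[0,0,0,0,0],[0,0,0,0,0],[0,0,0,0,0],[0,0,0,0,0],[0,0,0,0,0],[0,0,0,0,0]]])

```text
clock: 31.1
ee_pos: [0.4504, 0.0841, 0.3595]
tcp_rot: [[0.055, 0.994, -0.095], [-0.02, -0.094, -0.995], [-0.998, 0.057, 0.014]]
ft_force: [-0.3, -0.3, 0.4]
finger_gap: 1.0
```

```bash
python3 -c "
from h import *
d=optics.snapshot('wrist');c=wcam(d);crop(d['color'],190,20,300,165,5,'pics/w29.png')
an=lambda u,v:np.degrees(np.arctan2(*(v-u)[1::-1]))
cv2.imwrite('pics/w29raw.png',d['color'])
np.save('w29T.npy',d['T'])
"
```

View pics/w29.png

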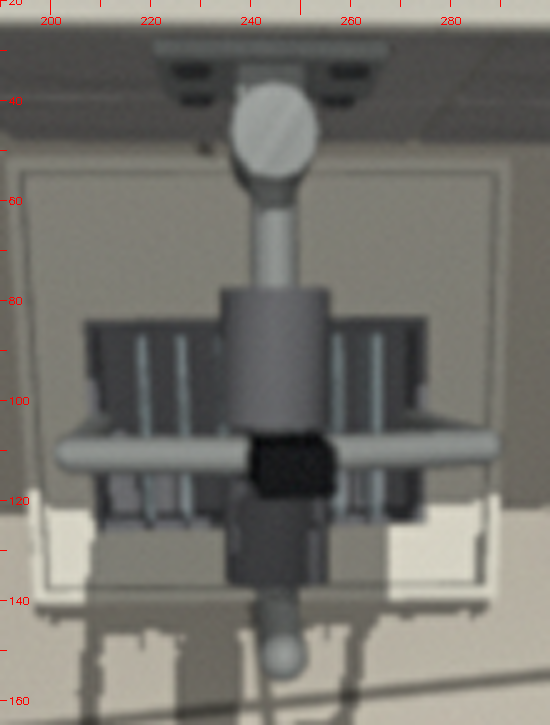

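```bash
python3 -c "
from h import *
c=dict(f=300.8875950851432,cx=255.31494029609897,cy=191.683458466419,T=np.load('w29T.npy'));o=-.5
an=lambda u,v:np.degrees(np.arctan2(*(v-u)[1::-1]))
a=atz(c,245+o,68+o,.19);b=atz(c,245+o,95+o,.19);e=atz(c,245.6+o,134+o,.19)
print(an(a,e),an(b,e),'prong',atz(c,246.7+o,151+o,.243),'wire y',atz(c,245+o,110+o,.199))
print('rack',an(atz(c,202+o,110.5+o,.185),atz(c,290+o,108.5+o,.185)))
print(env.hand_in())"
```

```text
-95.50566246684375 -95.14216445060465 prong [0.45152611 0.10753231 0.243     ] wire y [0.45478517 0.14383212 0.199     ]
rack -4.355065656907066
the job is handed in; nothing more can be done
None
```

The slide rack now hangs by itself on the hook, seated in the sleeve's groove, and I handed the job in at about 31 s of the 70 s allowed.

**What I did**
- **Hook:** I pinched the upturned end and swung it out. I pressed it through the stiff last degrees at about 10 N, up to 14.3 N against the stop. The force rose there without further travel beyond springback, so I took it as home.
- **Rack:** I carried the largest rack over the upturned end and lowered it onto the sleeve, touching at about 9 N. I then slid it inward until it dropped about 7 mm into the groove, released it and moved clear.

**Last checks**
- **Hook angle:** with no load it measured 95.1–95.5° clockwise. Square to the wall is 95.4°, so the hook is square within what I could measure.
- **Rack:** it hangs upright and still, with its bail within about 1° of the wall's line.
- **Surroundings:** the jar, dropper bottle and beaker appear in their original places, and the gripper touches nothing.

**What disagreed**
- **Fingertips:** they are about 33 mm short of the reported TCP, so my first pinch on the hook closed just above the pin. I corrected for this.
- **Tool tilt:** pressing on the hook left the tool tilted about 3°, which I could not undo. The rack levelled itself when released.
- **Camera positions:** estimates of the bail's position differed by a few mm between cameras, so I found the groove by feel.

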